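# Set the saw table's covered speed dial to half speed

### The job

Set the saw's speed controller to half speed: flip its dust cover up and right back until it stays propped open by itself, then turn the knob underneath until its pointer is on the long mark in the middle of the scale, at 12 o'clock. Then close the cover completely again, with the dial still on the mark, and leave the spray can, the pliers and the batten on the bench where they are.

Things in the scene. Friction and masses are not known exactly. Their poses are not given: they have to be found in the camera images.
- controller: Grey steel speed controller fixed to the bench: box 120 deep (x) x 190 wide (y) x 90 high. Origin: centre of its underside, on the bench; x from its front (robot side) to its rear, y left, z up. 3 mm thick flanges along both sides reach 116 mm from the centre; a pipe low on the right side goes down to the bench, 132 mm out. On its flat top, centred: the dial, under the hinged cover.
- dial_mark (a point): Centre of the half-speed mark, 92 mm above the bench, 43 mm behind the knob's axis (12 o'clock, towards the hinge). The aluminium dial plate, 106 across, has eleven black marks 27 degrees apart from 7:30 round to 4:30 o'clock as seen from the front: all 8 mm long but this middle one, 18 mm long and thick.
- cover (a joint): Dust cover's angle (rad): 0 closed, grows as its front swings up and back, stop at 1.70 (7 deg past upright). Left alone below about 1.0 it sinks shut, above about 1.3 it sinks back onto its stop and stays (damped, 1 to 2 s). Lifting at the lip takes 2 to 3 N.
- cover_hinge (a point): Middle of the hinge line, along the controller's y: 62 mm behind its centre, 92 mm above the bench. Axes turn with the cover (closed: the controller's axes). The cover is a grey sheet hood with a clear window in its top, open below: 120 mm from hinge to front wall, 160 wide, 50 high, 0.35 kg.
- cover_lip (a point): Middle of the front edge of the cover's finger lip, which moves with it: 147 mm in front of the hinge and 48 mm above it when closed (140 mm above the bench). The lip is the hood's 4 mm top sheet (6 mm at the rounded edge) running on 27 mm past the front wall, over the full 160 mm width; free space below it, down to the bench.
- speed_dial (a joint): Angle of the knob (rad), growing clockwise seen from above, range 0 to 4.712. At 0 the pointer is at 7:30 o'clock (slowest), at 2.356 at 12 o'clock on the long mark (half speed), at 4.712 at 4:30 (fastest). It stays where it is left (0.06 N m of friction).
- dial_grip (a point): On the knob's vertical axis (controller's centre), 118 mm above the bench. Black knob: round skirt 62 across, its top 99 mm above the bench; on it an upright bar grip 60 long, 14 thick (10 over the last 10 mm at the pointer), top 128 mm above the bench. The point's x turns with the knob and points along the bar to the pointer end, which has a white line on top and nose.
- spray_can: Bystander: upright spray can, 66 mm across, 190 mm high; origin at the centre of its underside. Beside the controller.
- pliers: Bystander: pliers lying flat, 170 mm long along x (jaws to +x), 16 mm high; origin at the pivot on the bench. Beside the controller.
- batten: Bystander: wooden batten offcut lying behind the controller, 40 x 200 x 22 mm; origin at the centre of its underside.

How it is judged:
By the outcome, as a careful person would: the job done as asked, in the order asked, and still so for the second after the job is handed in, with the robot touching nothing.
It also fails if it takes over 69 s, if anything falls off the work surface, if the arm or the gripper's body presses on something with over 40 N, if the wrist force passes 120 N, or if a joint passes its speed limit or range.

### The arm

A 6-joint arm with a two-finger parallel gripper is mounted at the origin on the work surface. World frame = base frame: x ahead of the robot, y to its left, z up, the work surface at z = 0. Lengths are in m, angles in degrees, forces in N, time in s.
With the tool pointing down it reaches from about 0.25 to 0.725 m from the base axis. Payload 9.7 kg.
Tool frame: the origin (TCP) lies at the centre of the arm's flange, where the gripper is bolted on; the fingertips stand 173 mm ahead of it and the grasp point (between the pads) lies bot.grip_depth ahead of it (bot.grip_depth is the distance from the TCP to the grasp point, in m); z points along the fingers, y is the direction in which the jaws open and shut (so a half turn about z gives the same grasp; the last joint's range is limited). The gripper opens to 85 mm and grips with 20 to 120 N. Pads are 22 mm wide; open, the fingers measure 114 mm over their backs; the gripper's body (76 mm by 85 mm) begins 54 mm behind the grasp point. The pads swing forward as they close: fully open they stand 13 mm farther back than shut.
Start: joints at [-75.86, 4.979, 10.078, 95.1, 0, 90], TCP at [0.134, -0.533, 0.405] pointing down, gripper open.
Joint ranges: [-179.16, 179.16], [-48.56, 103.87], [-65.8, 70.77], [-126.05, 130.52], [-82.76, 87.17], [-180, 180]. Speed limits (degrees/s): [127.2, 127.2, 147.25, 180, 180, 180].

### API

Orientations are given as [roll, pitch, yaw] about the fixed x, y, z axes, in that order (R = Rz(yaw) Ry(pitch) Rx(roll)).
In Python, from workcell import status, viewer, bot gives the robot as it stands. The module is installed in compiled form; this text tells all that it offers.
- The arm moves only by the tool move_arm, never from a script. Its argument "commands" is a list of rows, each an object with "claw": the gripper's target within -1 to 1 (fully open at 1, half-way at 0, shut at -1); "travel": the shift along the tool's x, y, z in cm, a list of three; "turn": the turn about the tool's z in degrees. A call has 1 to 5 rows; each row shifts and turns the commanded pose from where the row before left it, along the tool's axes as they then stand; what a row does not reach is not made up. A row lasts 1/12 s, in which the tool goes at most 41.7 mm and 7.16 degrees, less where a joint would pass 70% of its speed; a pose out of reach is approached as far as the arm can. A call is refused whole if a number of a shift passes 4.17 or a number of a turn 7.16, either way. A call with a gripper value outside its range is refused whole. The fingers move at their own pace and stop on an object; "squeeze" is the grip in N (left out, the last holds). Time passes only in rows, so rows that do not move let the fingers close. It gives the time, the measured TCP pose, the force and the opening at its end, in the units of the state.
- status.get_obs(): the state, without advancing time (a new reading comes with each control period).
- viewer.camera(name): name is "scene" or "top" or "wrist"; returns the picture (420x560x3 uint8, blue, green, red); there is no depth.
- viewer.camera_params(name): a dict with "camera_matrix" (3x3 intrinsics, pixels), "D" ([k1, k2, p1, p2, k3] as OpenCV has them; the pictures are not rectified), "xyz" and "rotation" of the camera in the world. Camera axes: x right, y up, looking along -z (the intrinsics and any distortion apply to the point x, -y, -z); pixel columns grow to the right and rows downward; lengths in m; the calibration is good to about 2 mm. A picture is of the moment at which its call begins: read the wrist's pose just before it. camera_params takes no time and is no camera call; for the wrist camera it gives the pose at the moment of the call.
- bot.job_done(): hands the job in, once; it reports no verdict.
The state is a dict: "time": time; "q": joint angles; "qd": joint speeds; "joint_efforts": joint torques, N m; "ee_pos": TCP position; "tcp_rot": TCP orientation; "wrist_force": force on the tool from outside, world axes, zero at the start; "torque": the same for the moment, N m; "opening": finger opening in m.
Only numpy, scipy, OpenCV 4.12 (cv2) and the standard library are available. Lean on these libraries where they do the work, as an engineer would, in place of code of your own. Each camera call takes 0.05 s, during which the arm holds its last target.

## Working session

There is one attempt and no reset: what is moved stays moved. The work goes in short steps, Python scripts to look and compute and a tool call to move; the robot and the scene stay as the last step left them, time stands still between calls to the robot, and variables do not carry over. Pictures are saved under pics/ and viewed, and the job is handed in when it is done.

Besides the shell and the picture viewer there is one more tool, called after "Request:" by a JSON object that holds its "method" and its "body". move_arm: Moves the arm, as the interface text tells. Its arguments: {"type":"object","properties":{"commands":{"type":"array"},"squeeze":{"type":"number"}},"required":["commands"]}

```bash
mkdir -p pics; ls; python3 - <<'E'
from workcell import status, viewer, bot
import cv2
o=status.get_obs();print(o, bot.grip_depth)
for n in ["scene","top","wrist"]:
    p=viewer.camera_params(n);print(n,p)
    cv2.imwrite(f"pics/{n}0.png",viewer.camera(n))
E
```

```text
pics
{'time': 0.0, 'q': array([-7.58587414e+01,  5.01344884e+00,  1.00338138e+01,  9.51010346e+01,
       -1.26034430e-04,  8.99999675e+01]), 'qd': array([-0.01240867, -0.07148489,  0.02219121, -0.04665431, -0.02347563,
       -0.08046781]), 'joint_efforts': array([-2.50630757e-03, -5.20390141e+01,  4.64800322e+01,  1.63052307e-02,
        4.32181565e-06, -3.83502936e-06]), 'ee_pos': array([ 0.13437276, -0.53333563,  0.40395464]), 'tcp_rot': array([-1.79919330e+02,  1.25988522e-04,  1.41412913e+01]), 'wrist_force': array([-0.26662271,  0.22215986,  0.28215642]), 'torque': array([-0.00401577, -0.03597902, -0.02383744]), 'opening': 0.08512628574059021} 0.1547
scene {'camera_matrix': array([[393.30397411,   0.        , 282.2060178 ],
       [  0.        , 393.30397411, 204.96145504],
       [  0.        ,   0.        ,   1.        ]]), 'D': array([-0.0013029,  0.       ,  0.       ,  0.       ,  0.       ]), 'xyz': array([ 1.16342848, -0.59174995,  0.60551251]), 'rotation': array([58.76368553,  0.76165805, 41.05463202])}
top {'camera_matrix': array([[529.39861974,   0.        , 279.63041699],
       [  0.        , 529.39861974, 214.55924187],
       [  0.        ,   0.        ,   1.        ]]), 'D': array([-0.07954034,  0.        ,  0.        ,  0.        ,  0.        ]), 'xyz': array([0.40247069, 0.02128177, 1.22249692]), 'rotation': array([ 1.15770304e+01,  7.25849902e-02, -8.32912995e+01])}
wrist {'camera_matrix': array([[356.49625921,   0.        , 280.14852151],
       [  0.        , 356.49625921, 204.63778255],
       [  0.        ,   0.        ,   1.        ]]), 'D': array([-0.02931111,  0.        ,  0.        ,  0.        ,  0.        ]), 'xyz': array([ 0.20146533, -0.51634613,  0.37368654]), 'rotation': array([-15.77198135,   0.09044036, -75.80986928])}
```

View pics/scene0.png

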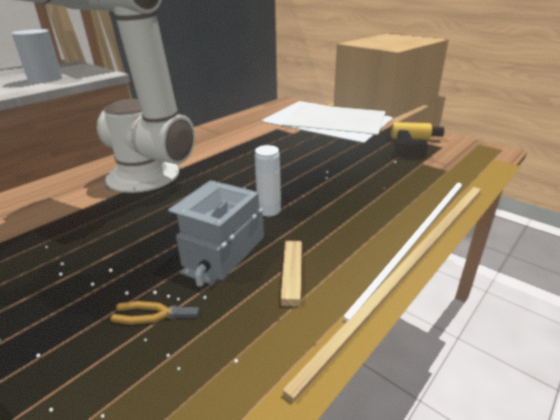

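View pics/top0.png

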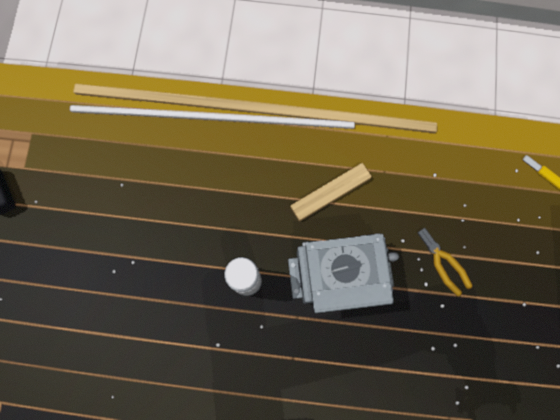

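View pics/wrist0.png

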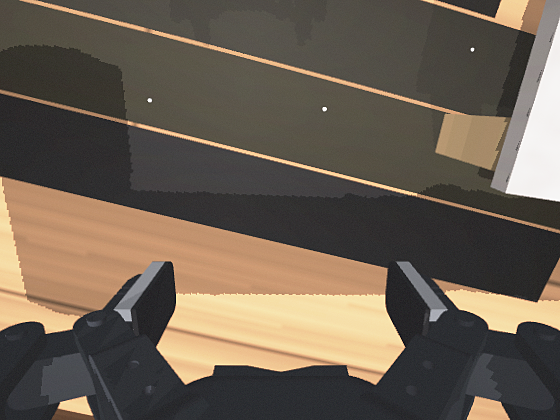

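```bash
python3 - <<'E'
import cv2
i=cv2.imread("pics/top0.png")[215:335,220:420]
cv2.imwrite("pics/topz.png",cv2.resize(i,None,fx=4,fy=4,interpolation=cv2.INTER_CUBIC))
i=cv2.imread("pics/scene0.png")[140:290,160:310]
cv2.imwrite("pics/scz.png",cv2.resize(i,None,fx=4,fy=4,interpolation=cv2.INTER_CUBIC))
E
```

```text
(no output)
```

View pics/topz.png

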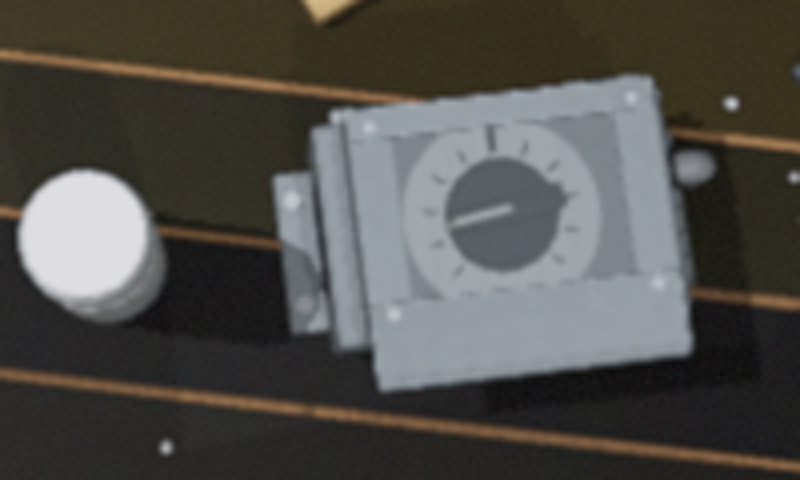

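View pics/scz.png

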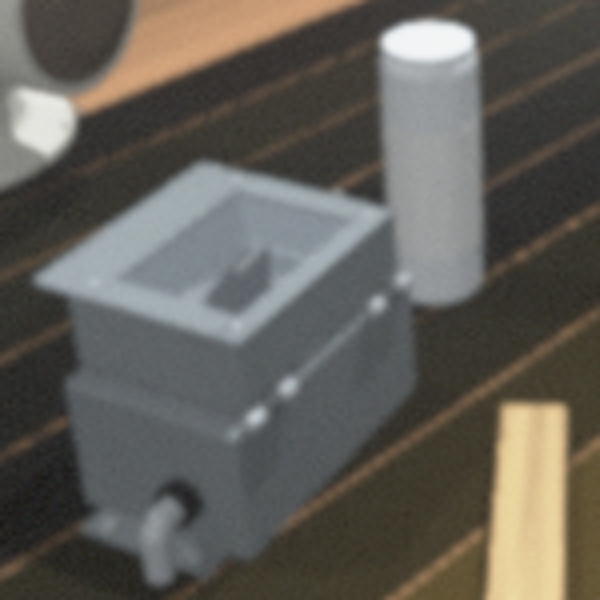

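```bash
cat > h.py <<'E'
import numpy as np, cv2
from scipy.spatial.transform import Rotation as R
from workcell import status, viewer, bot
def ray(n,uv,p=None):
    p=p or viewer.camera_params(n)
    u=cv2.undistortPoints(np.array(uv,float).reshape(-1,1,2),p["camera_matrix"],p["D"])[:,0]
    d=np.c_[u[:,0],-u[:,1],-np.ones(len(u))]@R.from_euler('xyz',p["rotation"],degrees=True).as_matrix().T
    return np.array(p["xyz"]),d
def onz(n,uv,z,p=None):
    c,d=ray(n,uv,p); return c+d*((z-c[2])/d[:,2])[:,None]
def proj(n,P,p=None):
    p=p or viewer.camera_params(n)
    M=R.from_euler('xyz',p["rotation"],degrees=True).as_matrix()
    q=(np.array(P,float).reshape(-1,3)-p["xyz"])@M
    q=q*[1,-1,-1]
    return cv2.projectPoints(q,np.zeros(3),np.zeros(3),p["camera_matrix"],p["D"])[0][:,0]
E
python3 - <<'E'
from h import *
z=np.array([[337,112],[650,75],[690,353],[383,390]])
c=onz("top",[220,215]+z/4,.141); print(c)
print([np.linalg.norm(c[i]-c[i-1]) for i in range(4)])
m=onz("top",[[220+490/4,215+138/4]],.092);print(m)
d=c[1]-c[0];yv=-d[:2];print('yaw by rear edge',np.degrees(np.arctan2(yv[1],yv[0]))-90)
d=c[2]-c[3];yv=-d[:2];print('yaw by lip edge',np.degrees(np.arctan2(yv[1],yv[0]))-90)
lip=(c[2]+c[3])/2; rear=(c[0]+c[1])/2; d=rear-lip;print('yaw',np.degrees(np.arctan2(d[1],d[0])),lip,rear)
print("spray",onz("top",[[220+85/4,215+232/4]],.19), onz("top",[[429,237],[458,280]],.01),onz("top",[[332,191]],.02))
s=np.array([[35,280],[240,345],[390,213],[205,162]])
print(onz("scene",[160,140]+s/4,.141))
E
```

```text
[[ 0.56877231 -0.00892502  0.141     ]
 [ 0.60684671 -0.16831369  0.141     ]
 [ 0.46674366 -0.20016197  0.141     ]
 [ 0.43075266 -0.04729585  0.141     ]]
[np.float64(0.14325412562900836), np.float64(0.16387314704807457), np.float64(0.1436773370998094), np.float64(0.15704586246136687)]
[[ 0.57180302 -0.09368181  0.092     ]]
yaw by rear edge 13.434915737697878
yaw by lip edge 13.248509932543897
yaw 14.169646606641713 [ 0.44874816 -0.12372891  0.141     ] [ 0.58780951 -0.08861936  0.141     ]
spray [[0.48814984 0.10802055 0.19      ]] [[ 0.63652344 -0.30038614  0.01      ]
 [ 0.54408526 -0.37407265  0.01      ]] [[ 0.71716922 -0.06365502  0.02      ]]
[[ 0.47409664 -0.19790807  0.141     ]
 [ 0.61194217 -0.16678059  0.141     ]
 [ 0.57454803 -0.0152925   0.141     ]
 [ 0.43752767 -0.04336045  0.141     ]]
```

```bash
python3 - <<'E'
from h import *
z=np.array([[450,225],[512,207],[503,214]])
c=onz("top",[220,215]+z/4,.128); print(c)
for a,b in((0,1),(0,2)):
    d=c[a]-c[b]; h=np.degrees(np.arctan2(d[1],d[0])); print(h,'dial deg past 12 (cw)',-(h-13.6))
print(onz("top",[[220+503/4,215+214/4]],.099))
E
```

```text
[[ 0.51886324 -0.0737338   0.128     ]
 [ 0.53184376 -0.10477994  0.128     ]
 [ 0.52769066 -0.10047761  0.128     ]]
112.69000913567714 dial deg past 12 (cw) -99.09000913567715
108.26668361022834 dial deg past 12 (cw) -94.66668361022835
[[ 0.53100851 -0.10370377  0.099     ]]
```

Request:
{"method": "move_arm", "body": {"commands": [{"claw":-1,"travel":[2.84,-2.68,0.8],"turn":0},{"claw":-1,"travel":[2.84,-2.68,0.8],"turn":0},{"claw":-1,"travel":[2.84,-2.68,0.8],"turn":0},{"claw":-1,"travel":[2.84,-2.68,0.8],"turn":0},{"claw":-1,"travel":[2.84,-2.68,0.8],"turn":0}]}}

```text
time: 0.57
ee_pos: [0.2397, -0.3671, 0.364]
tcp_rot: [-180.0, -0.0, 14.1]
wrist_force: [0.7, -0.2, 0.6]
opening: 0.0256
```

Request:
{"method": "move_arm", "body": {"commands": [{"claw":-1,"travel":[2.84,-2.68,0.8],"turn":0},{"claw":-1,"travel":[2.84,-2.68,0.8],"turn":0},{"claw":-1,"travel":[2.84,-2.68,0.8],"turn":0},{"claw":-1,"travel":[2.84,-2.68,0.8],"turn":0},{"claw":-1,"travel":[2.84,-2.68,0.8],"turn":0}]}}

```text
time: 0.98
ee_pos: [0.3447, -0.2022, 0.3243]
tcp_rot: [180.0, -0.0, 14.1]
wrist_force: [0.9, -1.5, 1.1]
opening: 0.0001
```

Request:
{"method": "move_arm", "body": {"commands": [{"claw":-1,"travel":[2.8,-2.6,1.0],"turn":0},{"claw":-1,"travel":[2.8,-2.6,1.0],"turn":0},{"claw":-1,"travel":[0,0,1.6],"turn":0},{"claw":-1,"travel":[0,0,0],"turn":0}]}}

```text
time: 1.32
ee_pos: [0.3861, -0.138, 0.286]
tcp_rot: [-179.9, 0.2, 14.4]
wrist_force: [-0.1, 0.4, -0.9]
opening: 0.0003
```

```bash
python3 - <<'E'
from h import *
cv2.imwrite("pics/w1.png",viewer.camera("wrist"));cv2.imwrite("pics/s1.png",viewer.camera("scene"))
p=viewer.camera_params("wrist");print(p["xyz"],p["rotation"])
E
```

```text
[ 0.45266146 -0.12291539  0.2580881 ] [-1.58414317e+01  5.29348906e-02 -7.57735195e+01]
```

View pics/w1.png

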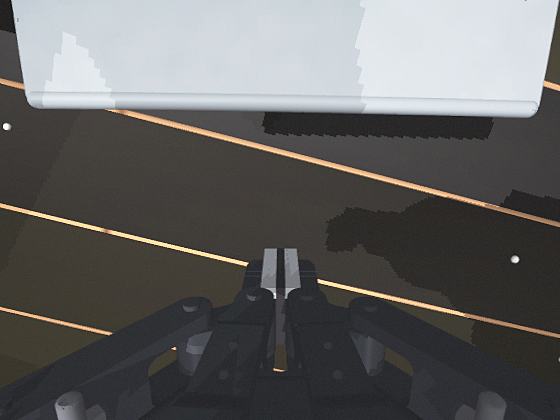

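View pics/s1.png

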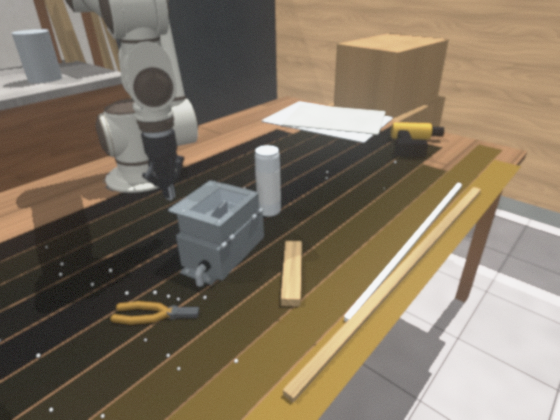

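```bash
python3 - <<'E'
from h import *
c=onz("wrist",[[32,107],[536,115]],.140);print(c,np.linalg.norm(c[0]-c[1]),c.mean(0))
d=c[0]-c[1];y=np.degrees(np.arctan2(d[1],d[0]))-90;print(y)
u=np.array([np.cos(np.radians(y)),np.sin(np.radians(y))]);print('centre',c.mean(0)[:2]+.085*u)
print(onz("wrist",[[281,255]],.113), status.get_obs()["ee_pos"])
E
```

```text
[[ 0.43228056 -0.04481856  0.14      ]
 [ 0.47019962 -0.2045443   0.14      ]] 0.1641650617065689 [ 0.45124009 -0.12468143  0.14      ]
13.354851341151459
centre [ 0.53394154 -0.10504802]
[[ 0.39043654 -0.13894041  0.113     ]] [ 0.3855986  -0.13991794  0.28853071]
```

Request:
{"method": "move_arm", "body": {"commands": [{"claw":-1,"travel":[2.5,0,0],"turn":0},{"claw":-1,"travel":[2.2,0,0],"turn":0},{"claw":-1,"travel":[0.6,0,0],"turn":0}]}}

```text
time: 1.67
ee_pos: [0.4388, -0.1281, 0.2897]
tcp_rot: [179.9, -0.1, 14.0]
wrist_force: [0.9, -0.5, 0.3]
opening: -0.0002
```

Request:
{"method": "move_arm", "body": {"commands": [{"claw":-1,"travel":[0.3,0,0],"turn":0},{"claw":-1,"travel":[0.1,0,0],"turn":0}]}}

```text
time: 1.83
ee_pos: [0.4407, -0.1271, 0.2892]
tcp_rot: [180.0, 0.1, 14.0]
wrist_force: [-4.5, -4.5, 3.1]
opening: -0.0001
```

Request:
{"method": "move_arm", "body": {"commands": [{"claw":-1,"travel":[0.5,0,-0.8],"turn":0},{"claw":-1,"travel":[0.5,0,-0.9],"turn":0},{"claw":-1,"travel":[0.5,0,-1.0],"turn":0}]}}

```text
time: 2.08
ee_pos: [0.4531, -0.1238, 0.316]
tcp_rot: [179.9, 0.4, 14.0]
wrist_force: [-14.3, -8.1, 6.1]
opening: 0.0001
```

```bash
python3 - <<'E'
from h import *
cv2.imwrite("pics/w2.png",viewer.camera("wrist"));i=viewer.camera("scene")[140:290,110:310]
cv2.imwrite("pics/s2.png",cv2.resize(i,None,fx=4,fy=4))
E
```

```text
(no output)
```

View pics/w2.png

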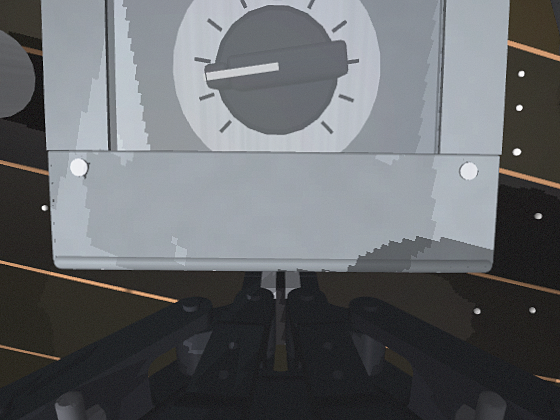

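View pics/s2.png

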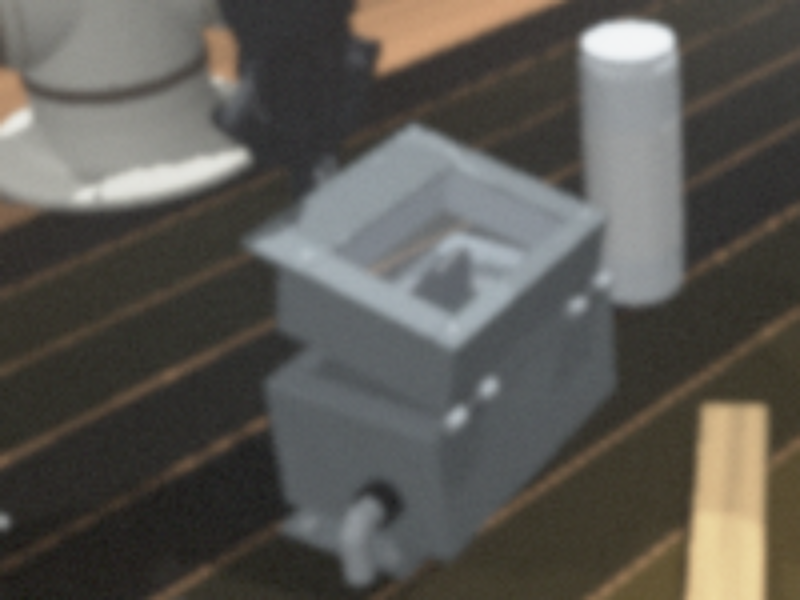

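Request:
{"method": "move_arm", "body": {"commands": [{"claw":-1,"travel":[0.5,0,-1.15],"turn":0},{"claw":-1,"travel":[0.75,0,-1.1],"turn":0},{"claw":-1,"travel":[0.85,0,-1.0],"turn":0},{"claw":-1,"travel":[0.95,0,-0.95],"turn":0}]}}

```text
time: 2.52
ee_pos: [0.4843, -0.1159, 0.3588]
tcp_rot: [180.0, 0.0, 14.0]
wrist_force: [-1.1, -1.5, -1.4]
opening: -0.0
```

Request:
{"method": "move_arm", "body": {"commands": [{"claw":-1,"travel":[1.0,0,-0.85],"turn":0},{"claw":-1,"travel":[1.1,0,-0.8],"turn":0},{"claw":-1,"travel":[1.2,0,-0.65],"turn":0}]}}

```text
time: 2.77
ee_pos: [0.5166, -0.1077, 0.3819]
tcp_rot: [180.0, 0.0, 14.0]
wrist_force: [-1.7, -1.2, 0.2]
opening: 0.0004
```

```bash
python3 - <<'E'
from h import *
cv2.imwrite("pics/w3.png",viewer.camera("wrist"));i=viewer.camera("scene")[100:290,110:310]
cv2.imwrite("pics/s3.png",cv2.resize(i,None,fx=3,fy=3))
E
```

```text
(no output)
```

View pics/w3.png

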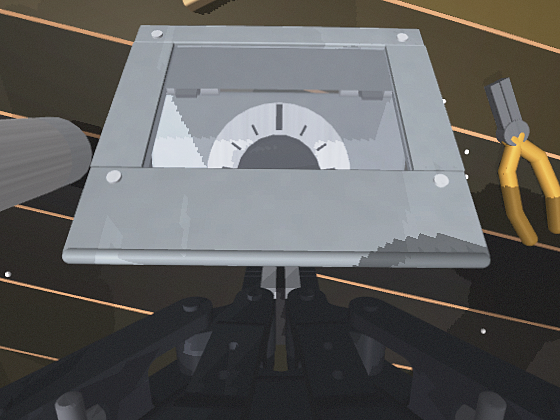

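View pics/s3.png

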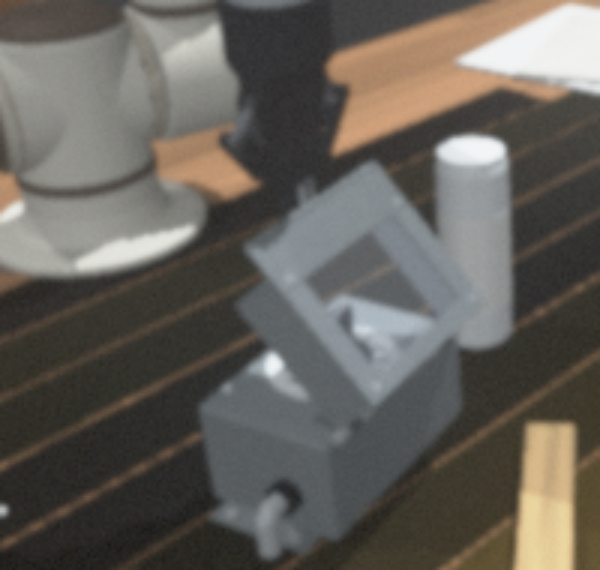

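Request:
{"method": "move_arm", "body": {"commands": [{"claw":-1,"travel":[1.2,0,-0.6],"turn":0},{"claw":-1,"travel":[1.3,0,-0.55],"turn":0},{"claw":-1,"travel":[1.3,0,-0.45],"turn":0},{"claw":-1,"travel":[1.35,0,-0.3],"turn":0},{"claw":-1,"travel":[1.35,0,-0.2],"turn":0}]}}

```text
time: 3.28
ee_pos: [0.5797, -0.0917, 0.402]
tcp_rot: [-180.0, 0.0, 14.1]
wrist_force: [-0.6, -0.9, -0.7]
opening: -0.0001
```

Request:
{"method": "move_arm", "body": {"commands": [{"claw":-1,"travel":[1.4,0,-0.1],"turn":0},{"claw":-1,"travel":[1.4,0,0],"turn":0},{"claw":-1,"travel":[1.2,0,0],"turn":0}]}}

```text
time: 3.53
ee_pos: [0.6188, -0.0819, 0.4026]
tcp_rot: [-180.0, 0.0, 14.1]
wrist_force: [-0.4, 0.3, -1.2]
opening: 0.0
```

```bash
python3 - <<'E'
from h import *
cv2.imwrite("pics/w4.png",viewer.camera("wrist"));i=viewer.camera("scene")[100:290,110:310]
cv2.imwrite("pics/s4.png",cv2.resize(i,None,fx=3,fy=3))
E
```

```text
(no output)
```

View pics/w4.png

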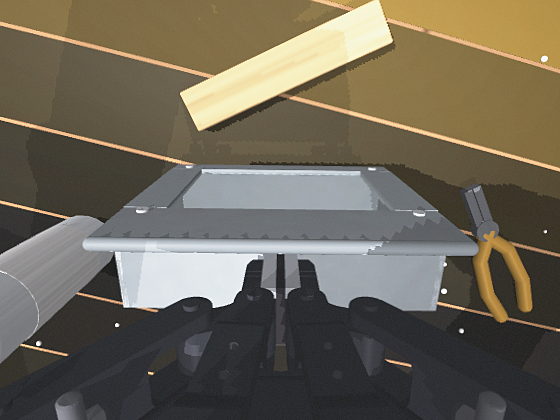

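View pics/s4.png

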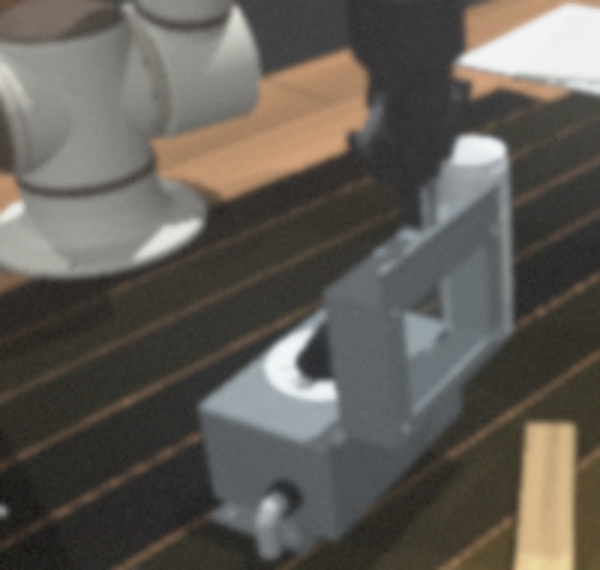

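Request:
{"method": "move_arm", "body": {"commands": [{"claw":-1,"travel":[1.0,0,0],"turn":0},{"claw":-1,"travel":[0,0,-2.5],"turn":0},{"claw":-1,"travel":[-1,0,-2.0],"turn":0},{"claw":-1,"travel":[-4.1,0,0],"turn":0},{"claw":-1,"travel":[-4.1,0,0],"turn":0}]}}

```text
time: 4.05
ee_pos: [0.5389, -0.1018, 0.4475]
tcp_rot: [180.0, -0.0, 14.2]
wrist_force: [-0.9, -0.9, 0.5]
opening: 0.0
```

Request:
{"method": "move_arm", "body": {"commands": [{"claw":-0.3,"travel":[-4.1,0,0.8],"turn":0},{"claw":-0.3,"travel":[-3,0,2],"turn":0},{"claw":-0.3,"travel":[0,0,2],"turn":0},{"claw":-0.3,"travel":[0,0,0],"turn":0},{"claw":-0.3,"travel":[0,0,0],"turn":0}]}}

```text
time: 4.47
ee_pos: [0.4696, -0.1189, 0.3997]
tcp_rot: [-180.0, 0.0, 14.1]
wrist_force: [-0.0, -0.6, 0.8]
opening: 0.03
```

```bash
python3 - <<'E'
from h import *
np.save("w5.npy",np.r_[viewer.camera_params("wrist")["xyz"],viewer.camera_params("wrist")["rotation"]])
cv2.imwrite("pics/w5.png",viewer.camera("wrist"));i=viewer.camera("scene")[100:290,110:310]
cv2.imwrite("pics/s5.png",cv2.resize(i,None,fx=3,fy=3))
E
```

```text
(no output)
```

View pics/w5.png

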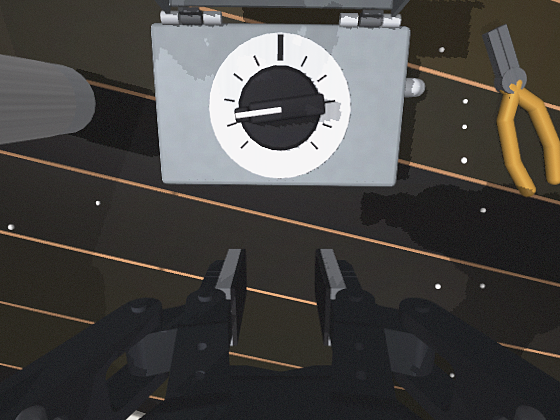

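View pics/s5.png

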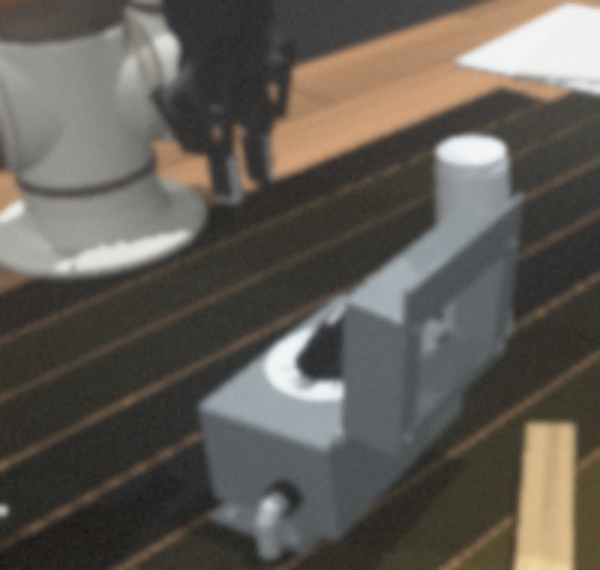

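```bash
cat > m.py <<'E'
from h import *
def dial(f,pf,rect,b=200):
    v=np.load(pf); p=dict(viewer.camera_params("wrist")); p["xyz"]=v[:3]; p["rotation"]=v[3:]
    i=cv2.imread(f); g=i.min(2); x0,y0,x1,y1=rect
    m=np.zeros_like(g); m[y0:y1,x0:x1]=(g[y0:y1,x0:x1]>b)*255
    n,L,S,C=cv2.connectedComponentsWithStats(m)
    for k in range(1,n):
        if S[k,4]>25:
            ys,xs=np.where(L==k); z=.128 if S[k,4]<1500 else .0915
            pts=onz("wrist",np.c_[xs,ys],z,p); c=pts[:,:2].mean(0)
            w,V=np.linalg.eigh(np.cov(pts[:,:2].T)); h=np.degrees(np.arctan2(V[1,1],V[0,1]))
            print(S[k],c,'head',h, 'std',np.sqrt(w))
            if S[k,4]>1500:
                (cx,cy),r=cv2.minEnclosingCircle((pts[:,:2]*1000).astype(np.float32)); print(' plate circ',cx,cy,r)
    m=np.zeros_like(g); m[y0:y1,x0:x1]=(g[y0:y1,x0:x1]<80)*255
    n,L,S,C=cv2.connectedComponentsWithStats(m)
    for k in range(1,n):
        if S[k,4]>20:
            ys,xs=np.where(L==k); pts=onz("wrist",np.c_[xs,ys],.092 if S[k,4]<500 else .099,p)[:,:2]
            w,V=np.linalg.eigh(np.cov(pts.T))
            print('dark',S[k],pts.mean(0),np.degrees(np.arctan2(V[1,1],V[0,1])))
E
python3 -c "
from m import *
dial('pics/w5.png','w5.npy',(205,30,355,182))"
```

```text
[ 209   32  142  146 9638] [ 0.53487386 -0.1001412 ] head -171.5676337493957 std [0.03081875 0.03144126]
 plate circ 533.2655029296875 -102.02528381347656 53.44385528564453
[236 107  45  11 225] [ 0.52814563 -0.08894422] head 111.73954497488153 std [0.00091312 0.00864431]
dark [278  35   5  25 125] [ 0.57531404 -0.09194161] -165.8714457168927
dark [ 227   65  108   85 5340] [ 0.5344208  -0.10278274] 112.14660323848626
```

Request:
{"method": "move_arm", "body": {"commands": [{"claw":0,"travel":[3.3,0,0],"turn":0},{"claw":0,"travel":[3.3,0,0],"turn":0},{"claw":0,"travel":[0,0,0],"turn":7},{"claw":0,"travel":[0,0,0],"turn":7},{"claw":0,"travel":[0,0,0],"turn":7}]}}

```text
time: 4.98
ee_pos: [0.5363, -0.102, 0.3998]
tcp_rot: [-180.0, 0.0, -7.1]
wrist_force: [0.8, 0.2, -0.4]
opening: 0.0425
```

Request:
{"method": "move_arm", "body": {"commands": [{"claw":0,"travel":[0,0,0],"turn":7},{"claw":0,"travel":[0,0,0],"turn":7},{"claw":0,"travel":[0,0,0],"turn":7},{"claw":0,"travel":[0,0,0],"turn":7},{"claw":0,"travel":[0,0,0],"turn":7}]}}

```text
time: 5.4
ee_pos: [0.4761, -0.2546, 0.3995]
tcp_rot: [-173.9, 1.4, -29.3]
wrist_force: [1.1, -1.0, -0.2]
opening: 0.0429
```

Request:
{"method": "move_arm", "body": {"commands": [{"claw":0,"travel":[0,0,0],"turn":7},{"claw":0,"travel":[0,0,0],"turn":7},{"claw":0,"travel":[0,0,0],"turn":7},{"claw":0,"travel":[0,0,0],"turn":5.4},{"claw":0,"travel":[0,0,0],"turn":0}]}}

```text
time: 5.82
ee_pos: [0.3909, -0.3653, 0.3968]
tcp_rot: [-169.6, 5.1, -45.2]
wrist_force: [0.7, 0.3, -0.8]
opening: 0.0423
```

```bash
python3 - <<'E'
from h import *
print(status.get_obs()["q"])
cv2.imwrite("pics/w6.png",viewer.camera("wrist"))
E
```

```text
[-45.22933573   5.78595292   9.75282063  99.10396721  10.44442123
 179.93893178]
```

View pics/w6.png

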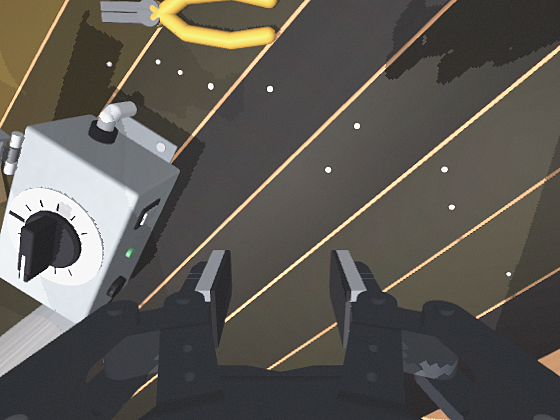

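Request:
{"method": "move_arm", "body": {"commands": [{"claw":0,"travel":[0,0,0],"turn":-7},{"claw":0,"travel":[0,0,0],"turn":0}]}}

```text
time: 6.03
ee_pos: [0.3938, -0.3618, 0.397]
tcp_rot: [-169.0, 3.7, -37.5]
wrist_force: [-0.3, 0.0, -0.5]
opening: 0.0427
```

```bash
python3 - <<'E'
from h import *
o=status.get_obs();print(o["q"],o["ee_pos"],o["tcp_rot"])
E
```

```text
[-44.75226605   5.69322899   9.67635736  99.0269274   10.45961925
 172.61786616] [ 0.39375735 -0.36183787  0.397016  ] [-168.98722716    3.66674567  -37.47849625]
```

```bash
python3 - <<'E'
from h import *
M=R.from_euler('xyz',status.get_obs()["tcp_rot"],degrees=True).as_matrix()
print(M.round(3)); z=M[:,2]; print(np.degrees(np.arccos(-z[2])),'dir of lean',np.degrees(np.arctan2(z[1],z[0])))
E
```

```text
[[ 0.792 -0.607  0.066]
 [-0.607 -0.772  0.19 ]
 [-0.064 -0.191 -0.98 ]]
11.600007014058582 dir of lean 70.71301402809793
```

Request:
{"method": "move_arm", "body": {"commands": [{"claw":0,"travel":[-2.3,2.7,-1.7],"turn":0},{"claw":0,"travel":[-2.3,2.7,-1.7],"turn":0},{"claw":0,"travel":[-2.3,2.7,-1.7],"turn":0},{"claw":0,"travel":[-2.3,2.7,-1.7],"turn":0},{"claw":0,"travel":[-2.3,2.7,-1.7],"turn":0}]}}

```text
time: 6.45
ee_pos: [0.2135, -0.4108, 0.4629]
tcp_rot: [-169.0, 3.8, -37.9]
wrist_force: [1.1, -0.4, -0.5]
opening: 0.0428
```

Request:
{"method": "move_arm", "body": {"commands": [{"claw":0,"travel":[-2.3,2.7,-1.7],"turn":0},{"claw":0,"travel":[-2.3,2.7,-1.7],"turn":0},{"claw":0,"travel":[-2.3,2.7,-1.7],"turn":0},{"claw":0,"travel":[0,0,0],"turn":0}]}}

```text
time: 6.78
ee_pos: [0.1032, -0.4415, 0.5034]
tcp_rot: [-169.2, 3.7, -38.2]
wrist_force: [0.8, 0.2, 0.8]
opening: 0.0424
```

```bash
python3 - <<'E'
from h import *
o=status.get_obs();print(o["q"],o["ee_pos"],o["tcp_rot"])
cv2.imwrite("pics/w7.png",viewer.camera("wrist"));cv2.imwrite("pics/t7.png",viewer.camera("top"));cv2.imwrite("pics/s7.png",viewer.camera("scene"))
E
```

```text
[-78.2932978    0.94247071  16.6177295  115.46655754   5.87615096
 139.76217853] [ 0.10315158 -0.44149669  0.50337775] [-169.2071844     3.70671537  -38.2089547 ]
```

View pics/w7.png

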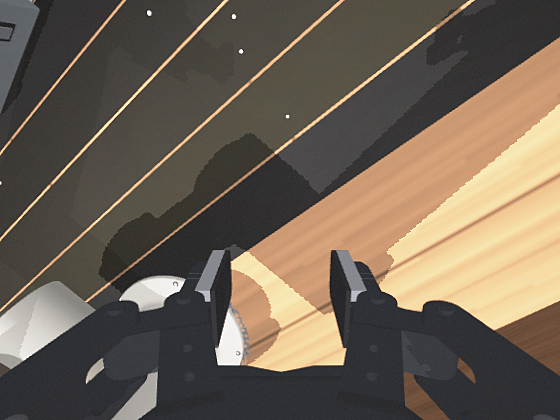

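View pics/s7.png

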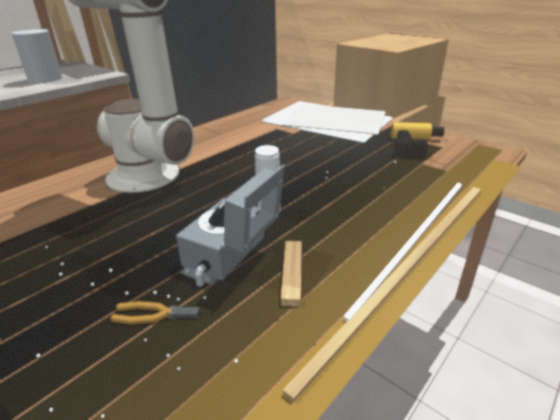

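Request:
{"method": "move_arm", "body": {"commands": [{"claw":0,"travel":[0,0,0],"turn":-7.1},{"claw":0,"travel":[0,0,0],"turn":-7.1},{"claw":0,"travel":[0,0,0],"turn":-7.1},{"claw":0,"travel":[0,0,0],"turn":-7.1},{"claw":0,"travel":[0,0,0],"turn":-7.1}]}}

```text
time: 7.35
ee_pos: [0.1086, -0.4404, 0.5003]
tcp_rot: [-168.8, -3.3, -2.6]
wrist_force: [0.4, 0.1, -0.2]
opening: 0.0427
```

Request:
{"method": "move_arm", "body": {"commands": [{"claw":0,"travel":[0,0,0],"turn":-7.1},{"claw":0,"travel":[0,0,0],"turn":-7.1},{"claw":0,"travel":[0,0,0],"turn":-7.1},{"claw":0,"travel":[0,0,0],"turn":-7.1},{"claw":0,"travel":[0,0,0],"turn":-7.1}]}}

```text
time: 7.77
ee_pos: [0.1086, -0.4404, 0.5003]
tcp_rot: [-172.8, -9.2, 32.7]
wrist_force: [1.0, -0.1, 0.8]
opening: 0.0428
```

```bash
cat > st.py <<'E'
import sys
from h import *
o=status.get_obs();M=R.from_euler('xyz',o["tcp_rot"],degrees=True).as_matrix();z=M[:,2]
print(o["time"],o["q"].round(2),o["ee_pos"].round(4),o["tcp_rot"].round(2),'lean',np.degrees(np.arccos(-z[2])).round(2),'dir',np.degrees(np.arctan2(z[1],z[0])).round(1))
if len(sys.argv)>1:
    t=np.array(list(map(float,sys.argv[1:4]))); d=(t-o["ee_pos"])@M; print('travel cm',(d*100).round(2),'rows',np.linalg.norm(d)/.0417)
E
python3 st.py .486 -.247 .5
```

```text
7.7667 [-77.62   0.93  16.23 115.29   6.03  68.62] [ 0.1086 -0.4404  0.5003] [-172.8    -9.18   32.65] lean 11.65 dir 71.0
travel cm [41.66  4.89  6.2 ] rows 10.168524277125229
```

Request:
{"method": "move_arm", "body": {"commands": [{"claw":0,"travel":[3.79,0.44,0.56],"turn":0},{"claw":0,"travel":[3.79,0.44,0.56],"turn":0},{"claw":0,"travel":[3.79,0.44,0.56],"turn":0},{"claw":0,"travel":[3.79,0.44,0.56],"turn":0},{"claw":0,"travel":[3.79,0.44,0.56],"turn":0}]}}

```text
time: 8.18
ee_pos: [0.2817, -0.3517, 0.5004]
tcp_rot: [-172.7, -9.1, 32.3]
wrist_force: [-0.1, -1.3, -0.2]
opening: 0.0426
```

Request:
{"method": "move_arm", "body": {"commands": [{"claw":0,"travel":[3.79,0.44,0.56],"turn":0},{"claw":0,"travel":[3.79,0.44,0.56],"turn":0},{"claw":0,"travel":[3.79,0.44,0.56],"turn":0},{"claw":0,"travel":[3.79,0.44,0.56],"turn":0},{"claw":0,"travel":[3.79,0.44,0.56],"turn":0}]}}

```text
time: 8.6
ee_pos: [0.4538, -0.2639, 0.5002]
tcp_rot: [-172.7, -9.1, 32.3]
wrist_force: [0.4, -0.4, -0.3]
opening: 0.0426
```

Request:
{"method": "move_arm", "body": {"commands": [{"claw":0,"travel":[3.79,0.44,0.56],"turn":0},{"claw":0,"travel":[0,0,0],"turn":-7.1},{"claw":0,"travel":[0,0,0],"turn":-7.1},{"claw":0,"travel":[0,0,0],"turn":-7.1},{"claw":0,"travel":[0,0,0],"turn":-7.1}]}}

```text
time: 9.02
ee_pos: [0.487, -0.2475, 0.4998]
tcp_rot: [-178.0, -11.5, 61.5]
wrist_force: [-0.7, 0.7, 0.5]
opening: 0.0429
```

```bash
python3 st.py .486 -.247 .5
```

```text
9.0167 [-29.26   9.19  25.3  108.29  11.44  88.85] [ 0.487  -0.2475  0.4998] [-178.01  -11.48   61.47] lean 11.65 dir 71.4
travel cm [-0.   -0.12 -0.02] rows 0.028154582540856562
```

Request:
{"method": "move_arm", "body": {"commands": [{"claw":0,"travel":[0,0,0],"turn":-7.1},{"claw":0,"travel":[0,0,0],"turn":-7.1},{"claw":0,"travel":[0,0,0],"turn":-7.1},{"claw":0,"travel":[0,0,0],"turn":-7.1},{"claw":0,"travel":[0,0,0],"turn":-7.1}]}}

```text
time: 9.43
ee_pos: [0.4867, -0.2478, 0.5]
tcp_rot: [174.9, -10.5, 97.6]
wrist_force: [0.5, 0.6, -0.2]
opening: 0.0424
```

Request:
{"method": "move_arm", "body": {"commands": [{"claw":0,"travel":[0,0,0],"turn":-7.1},{"claw":0,"travel":[0,0,0],"turn":-7.1},{"claw":0,"travel":[0,0,0],"turn":-7.1},{"claw":0,"travel":[0,0,0],"turn":-7.1},{"claw":0,"travel":[0,0,0],"turn":-7.1}]}}

```text
time: 9.85
ee_pos: [0.4867, -0.2478, 0.5]
tcp_rot: [169.7, -5.5, 133.1]
wrist_force: [-0.7, -0.3, 0.1]
opening: 0.0428
```

Request:
{"method": "move_arm", "body": {"commands": [{"claw":0,"travel":[0,0,0],"turn":-7.1},{"claw":0,"travel":[0,0,0],"turn":-7.1},{"claw":0,"travel":[0,0,0],"turn":-7.1},{"claw":0,"travel":[0,0,0],"turn":-7.1},{"claw":0,"travel":[0,0,0],"turn":-7.1}]}}

```text
time: 10.27
ee_pos: [0.4867, -0.2478, 0.5]
tcp_rot: [168.4, 1.4, 168.0]
wrist_force: [0.6, 1.2, -0.4]
opening: 0.0426
```

Request:
{"method": "move_arm", "body": {"commands": [{"claw":0,"travel":[0,0,0],"turn":-7.1},{"claw":0,"travel":[0,0,0],"turn":-7.1},{"claw":0,"travel":[0,0,0],"turn":-7.1},{"claw":0,"travel":[0,0,0],"turn":-7.1},{"claw":0,"travel":[0,0,0],"turn":-7.1}]}}

```text
time: 10.68
ee_pos: [0.4867, -0.2478, 0.5]
tcp_rot: [171.3, 7.8, -157.0]
wrist_force: [0.1, -1.1, -0.8]
opening: 0.0425
```

Request:
{"method": "move_arm", "body": {"commands": [{"claw":0,"travel":[0,0,0],"turn":-7.1},{"claw":0,"travel":[0,0,0],"turn":-7.1},{"claw":0,"travel":[0,0,0],"turn":-7.1},{"claw":0,"travel":[0,0,0],"turn":-7.1},{"claw":0,"travel":[0,0,0],"turn":-7.1}]}}

```text
time: 11.1
ee_pos: [0.4867, -0.2478, 0.5]
tcp_rot: [177.5, 11.4, -121.1]
wrist_force: [0.8, -0.4, 1.3]
opening: 0.0427
```

Request:
{"method": "move_arm", "body": {"commands": [{"claw":0,"travel":[0,0,0],"turn":-7.1},{"claw":0,"travel":[0,0,0],"turn":-7.1},{"claw":0,"travel":[0,0,0],"turn":-7.1},{"claw":0,"travel":[0,0,0],"turn":-7.1},{"claw":0,"travel":[0,0,0],"turn":-7.1}]}}

```text
time: 11.52
ee_pos: [0.4867, -0.2478, 0.5]
tcp_rot: [-175.3, 10.7, -84.9]
wrist_force: [0.5, 0.5, -0.7]
opening: 0.0423
```

Request:
{"method": "move_arm", "body": {"commands": [{"claw":0,"travel":[0,0,0],"turn":-7.1},{"claw":0,"travel":[0,0,0],"turn":-7.1},{"claw":0,"travel":[0,0,0],"turn":-7.1},{"claw":0,"travel":[0,0,0],"turn":-7.1},{"claw":0,"travel":[0,0,0],"turn":-7.1}]}}

```text
time: 11.93
ee_pos: [0.4867, -0.2478, 0.5]
tcp_rot: [-170.0, 6.0, -49.3]
wrist_force: [0.0, -0.2, 0.3]
opening: 0.0427
```

```bash
python3 st.py .486 -.247 .5
```

```text
11.9333 [ -29.3     9.16   25.28  108.28   11.44 -159.65] [ 0.4867 -0.2478  0.5   ] [-170.      5.99  -49.35] lean 11.64 dir 71.2
travel cm [-0.1   0.    0.01] rows 0.025212242302278077
```

Now push past the −180° limit deliberately and watch the lean.

Request:
{"method": "move_arm", "body": {"commands": [{"claw":0,"travel":[0,0,0],"turn":-7},{"claw":0,"travel":[0,0,0],"turn":-7},{"claw":0,"travel":[0,0,0],"turn":-7},{"claw":0,"travel":[0,0,0],"turn":-7}]}}

```text
time: 12.27
ee_pos: [0.5011, -0.2152, 0.4999]
tcp_rot: [-169.9, 0.8, -25.7]
wrist_force: [1.0, -0.3, -0.3]
opening: 0.0427
```

```bash
python3 st.py .486 -.247 .5
```

```text
12.2667 [ -25.29    8.2    24.27  106.85   10.06 -179.63] [ 0.5011 -0.2152  0.4999] [-169.95    0.85  -25.66] lean 10.09 dir 69.1
travel cm [ 0.02  3.46 -0.62] rows 0.8435021688228624
```

Works: lean shrinking. Continue.

Request:
{"method": "move_arm", "body": {"commands": [{"claw":0,"travel":[0,0,0],"turn":-7},{"claw":0,"travel":[0,0,0],"turn":-7},{"claw":0,"travel":[0,0,0],"turn":-7}]}}

```text
time: 12.52
ee_pos: [0.5305, -0.1059, 0.5021]
tcp_rot: [-174.2, -2.4, -12.7]
wrist_force: [0.7, 1.0, 0.1]
opening: 0.0425
```

```bash
python3 st.py .486 -.247 .5
```

```text
12.5167 [ -12.48    5.71   21.88  103.75    5.8  -179.81] [ 0.5305 -0.1059  0.5021] [-174.19   -2.4   -12.67] lean 6.29 dir 54.9
travel cm [-1.25 14.69 -1.34] rows 3.549191636814
```

Request:
{"method": "move_arm", "body": {"commands": [{"claw":0,"travel":[0,0,0],"turn":-7},{"claw":0,"travel":[0,0,0],"turn":-7}]}}

```text
time: 12.68
ee_pos: [0.5372, -0.0328, 0.5026]
tcp_rot: [-177.4, -3.5, -4.2]
wrist_force: [1.0, -0.5, 0.5]
opening: 0.0426
```

```bash
python3 st.py .486 -.247 .5
```

```text
12.6833 [  -4.04    4.67   20.84  102.63    2.6  -179.81] [ 0.5372 -0.0328  0.5026] [-177.39   -3.54   -4.23] lean 4.4 dir 32.3
travel cm [-3.54 21.71 -0.95] rows 5.280929240696882
```

Request:
{"method": "move_arm", "body": {"commands": [{"claw":0,"travel":[0,0,0],"turn":7},{"claw":0,"travel":[0,0,0],"turn":7},{"claw":0,"travel":[0,0,0],"turn":7},{"claw":0,"travel":[0,0,0],"turn":7},{"claw":0,"travel":[0,0,0],"turn":7}]}}

```text
time: 13.1
ee_pos: [0.537, -0.0343, 0.5027]
tcp_rot: [-175.8, -1.3, -39.7]
wrist_force: [-0.4, 0.2, 0.8]
opening: 0.0423
```

Request:
{"method": "move_arm", "body": {"commands": [{"claw":0,"travel":[0,0,0],"turn":7},{"claw":0,"travel":[0,0,0],"turn":7},{"claw":0,"travel":[0,0,0],"turn":7},{"claw":0,"travel":[0,0,0],"turn":7},{"claw":0,"travel":[0,0,0],"turn":7}]}}

```text
time: 13.52
ee_pos: [0.537, -0.0345, 0.5027]
tcp_rot: [-175.8, 1.4, -74.6]
wrist_force: [-0.1, -1.2, -0.5]
opening: 0.0428
```

```bash
python3 st.py .24 -.495 .5
```

```text
13.5167 [  -4.23    4.69   20.87  102.69    2.68 -109.46] [ 0.537  -0.0345  0.5027] [-175.81    1.35  -74.64] lean 4.41 dir 33.2
travel cm [36.53 40.69 -3.58] rows 13.141419611842824
```

Request:
{"method": "move_arm", "body": {"commands": [{"claw":0,"travel":[2.6,2.9,-0.26],"turn":0},{"claw":0,"travel":[2.6,2.9,-0.26],"turn":0},{"claw":0,"travel":[2.6,2.9,-0.26],"turn":0},{"claw":0,"travel":[2.6,2.9,-0.26],"turn":0},{"claw":0,"travel":[2.6,2.9,-0.26],"turn":0}]}}

```text
time: 13.93
ee_pos: [0.4312, -0.2004, 0.5022]
tcp_rot: [-175.8, 1.3, -74.3]
wrist_force: [0.8, 0.6, -0.2]
opening: 0.0428
```

Request:
{"method": "move_arm", "body": {"commands": [{"claw":0,"travel":[2.6,2.9,-0.26],"turn":0},{"claw":0,"travel":[2.6,2.9,-0.26],"turn":0},{"claw":0,"travel":[2.6,2.9,-0.26],"turn":0},{"claw":0,"travel":[2.6,2.9,-0.26],"turn":0},{"claw":0,"travel":[2.6,2.9,-0.26],"turn":0}]}}

```text
time: 14.35
ee_pos: [0.3264, -0.3655, 0.5016]
tcp_rot: [-175.7, 1.3, -74.3]
wrist_force: [0.3, -0.1, -0.4]
opening: 0.0427
```

Request:
{"method": "move_arm", "body": {"commands": [{"claw":0,"travel":[2.6,2.9,-0.26],"turn":0},{"claw":0,"travel":[2.6,2.9,-0.26],"turn":0},{"claw":0,"travel":[2.6,2.9,-0.26],"turn":0},{"claw":0,"travel":[2.6,2.9,-0.26],"turn":0}]}}

```text
time: 14.68
ee_pos: [0.2427, -0.4975, 0.501]
tcp_rot: [-175.7, 1.3, -74.3]
wrist_force: [0.8, -0.5, -0.7]
opening: 0.0428
```

```bash
python3 st.py .24 -.495 .5
```

```text
14.6833 [ -64.88    9.46   25.98  107.12    4.41 -170.55] [ 0.2427 -0.4975  0.501 ] [-175.74    1.31  -74.31] lean 4.45 dir 32.8
travel cm [-0.31  0.2   0.09] rows 0.0916274642229881
```

Request:
{"method": "move_arm", "body": {"commands": [{"claw":0,"travel":[0,0,0],"turn":-7},{"claw":0,"travel":[0,0,0],"turn":-7},{"claw":0,"travel":[0,0,0],"turn":-7}]}}

```text
time: 14.93
ee_pos: [0.2946, -0.4668, 0.5003]
tcp_rot: [-177.9, -0.1, -58.4]
wrist_force: [1.0, -0.7, -0.1]
opening: 0.0429
```

```bash
python3 st.py .24 -.495 .5
```

```text
14.9333 [ -58.17    8.77   25.16  106.32    2.08 -179.77] [ 0.2946 -0.4668  0.5003] [-1.7792e+02 -6.0000e-02 -5.8390e+01] lean 2.08 dir 30.0
travel cm [-0.46  6.12 -0.19] rows 1.4729672640227098
```

Request:
{"method": "move_arm", "body": {"commands": [{"claw":0,"travel":[0,0,0],"turn":-7}]}}

```text
time: 15.02
ee_pos: [0.3259, -0.4434, 0.5008]
tcp_rot: [-179.3, -0.3, -54.0]
wrist_force: [0.7, -1.1, 0.1]
opening: 0.0428
```

```bash
python3 st.py .24 -.495 .5
```

```text
15.0167 [ -53.82    8.38   24.77  106.06    0.67 -179.8 ] [ 0.3259 -0.4434  0.5008] [-179.33   -0.33  -54.02] lean 0.74 dir 9.9
travel cm [-0.87  9.99 -0.05] rows 2.403601622054822
```

Request:
{"method": "move_arm", "body": {"commands": [{"claw":0,"travel":[0,0,0],"turn":-2},{"claw":0,"travel":[0,0,0],"turn":0}]}}

```text
time: 15.18
ee_pos: [0.3357, -0.4352, 0.5014]
tcp_rot: [-179.7, -0.4, -52.6]
wrist_force: [-0.5, -0.5, -0.1]
opening: 0.0427
```

```bash
python3 st.py .5333 -.102 .4
```

```text
15.1833 [ -52.42    8.29   24.75  106.08    0.32 -179.83] [ 0.3357 -0.4352  0.5014] [-179.68   -0.37  -52.59] lean 0.49 dir -11.8
travel cm [-14.52 -35.88  10.24] rows 9.602052993596164
```

Request:
{"method": "move_arm", "body": {"commands": [{"claw":0,"travel":[-1.45,-3.59,0.4],"turn":0},{"claw":0,"travel":[-1.45,-3.59,0.4],"turn":0},{"claw":0,"travel":[-1.45,-3.59,0.4],"turn":0},{"claw":0,"travel":[-1.45,-3.59,0.4],"turn":0},{"claw":0,"travel":[-1.45,-3.59,0.4],"turn":0}]}}

```text
time: 15.6
ee_pos: [0.4326, -0.2698, 0.4819]
tcp_rot: [-179.7, -0.4, -53.0]
wrist_force: [0.3, -0.3, 0.4]
opening: 0.0428
```

Request:
{"method": "move_arm", "body": {"commands": [{"claw":0,"travel":[-1.45,-3.59,0.4],"turn":0},{"claw":0,"travel":[-1.45,-3.59,0.4],"turn":0},{"claw":0,"travel":[-1.45,-3.59,0.4],"turn":0},{"claw":0,"travel":[-1.45,-3.59,0.4],"turn":0},{"claw":0,"travel":[-1.45,-3.59,0.4],"turn":0}]}}

```text
time: 16.02
ee_pos: [0.5322, -0.1035, 0.4624]
tcp_rot: [-179.7, -0.4, -53.0]
wrist_force: [0.0, -1.0, 0.1]
opening: 0.0427
```

Request:
{"method": "move_arm", "body": {"commands": [{"claw":0,"travel":[0,0,1],"turn":5.2},{"claw":0,"travel":[0,0,2],"turn":5.2},{"claw":0,"travel":[0,0,2],"turn":5.2},{"claw":0,"travel":[0,0,0],"turn":0}]}}

```text
time: 16.35
ee_pos: [0.532, -0.1051, 0.4086]
tcp_rot: [-179.9, -0.1, -68.8]
wrist_force: [-0.7, 0.3, -0.7]
opening: 0.0424
```

```bash
python3 st.py .5333 -.102 .4; python3 - <<'E'
from h import *
p=viewer.camera_params("wrist");np.save("w8.npy",np.r_[p["xyz"],p["rotation"]])
cv2.imwrite("pics/w8.png",viewer.camera("wrist"));i=viewer.camera("scene")[100:290,110:310]
cv2.imwrite("pics/s8.png",cv2.resize(i,None,fx=3,fy=3))
E
```

```text
16.35 [-1.1170e+01  3.8900e+00  9.3500e+00  9.5290e+01 -3.0000e-02 -1.2241e+02] [ 0.532  -0.1051  0.4086] [-1.7987e+02 -1.2000e-01 -6.8760e+01] lean 0.18 dir -21.0
travel cm [-0.24 -0.23  0.86] rows 0.22103616734000178
```

View pics/w8.png

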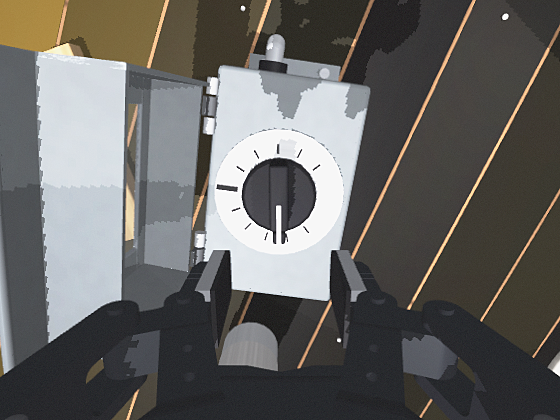

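View pics/s8.png

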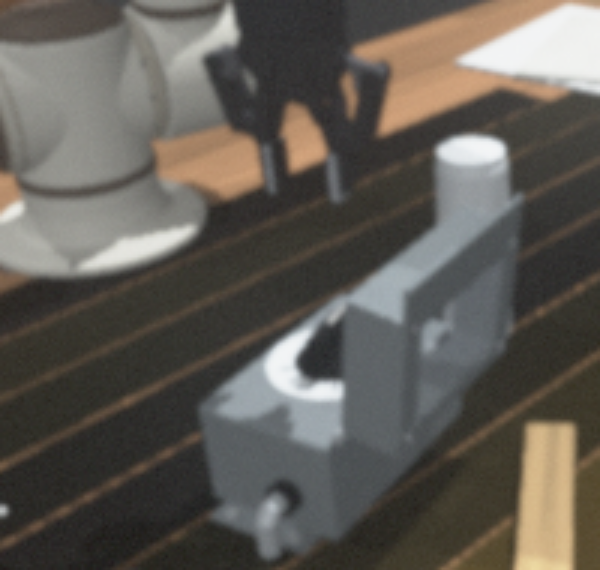

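```bash
python3 -c "
from m import *
dial('pics/w8.png','w8.npy',(212,125,346,252))"
```

```text
[  212   125   134   127 11981] [ 0.53566948 -0.10761907] head -136.7762156657191 std [0.03418017 0.03574592]
 plate circ 536.9398803710938 -103.79695892333984 76.55927276611328
dark [ 242  158   74   86 4025] [ 0.5335628  -0.10393337] 122.54117171559018
dark [217 185  20   6  82] [ 0.57531834 -0.09160599] -166.56700253221996
dark [340 222   6  28  93] [ 0.46693125 -0.08496377] 108.66641078928379
```

Request:
{"method": "move_arm", "body": {"commands": [{"claw":0,"travel":[-0.2,-0.2,3],"turn":0},{"claw":0,"travel":[0,0,3.5],"turn":0},{"claw":0,"travel":[0,0,3.5],"turn":0},{"claw":0,"travel":[0,0,2],"turn":0},{"claw":0,"travel":[0,0,1.0],"turn":0}]}}

```text
time: 16.87
ee_pos: [0.5338, -0.1038, 0.281]
tcp_rot: [-179.7, -0.2, -68.4]
wrist_force: [0.6, 0.6, -0.2]
opening: 0.0427
```

```bash
python3 st.py .5334 -.1025 .279; python3 - <<'E'
from h import *
cv2.imwrite("pics/w9.png",viewer.camera("wrist"))
E
```

```text
16.8667 [-1.1000e+01  3.2500e+00 -5.4200e+00  8.0950e+01 -4.0000e-02 -1.2257e+02] [ 0.5338 -0.1038  0.281 ] [-179.71   -0.24  -68.43] lean 0.38 dir -17.2
travel cm [-0.14 -0.01  0.2 ] rows 0.05838437611190857
```

View pics/w9.png

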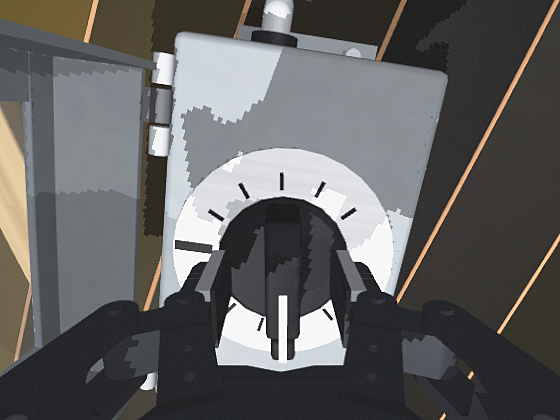

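Request:
{"method": "move_arm", "body": {"commands": [{"claw":-0.7,"travel":[-0.1,0,0],"turn":0},{"claw":-1,"travel":[0,0,0],"turn":0},{"claw":-1,"travel":[0,0,0],"turn":0},{"claw":-1,"travel":[0,0,0],"turn":0}], "squeeze": 30}}

```text
time: 17.25
ee_pos: [0.533, -0.1034, 0.2853]
tcp_rot: [-179.7, -0.4, -68.6]
wrist_force: [-12.8, -3.9, 7.3]
opening: 0.0134
```

```bash
python3 st.py .5334 -.1025 .279
```

```text
17.25 [ -10.94    3.02   -5.19   81.3    -0.18 -122.39] [ 0.533  -0.1034  0.2853] [-179.69   -0.41  -68.55] lean 0.52 dir -31.8
travel cm [-0.07 -0.07  0.63] rows 0.15191108998303868
```

Request:
{"method": "move_arm", "body": {"commands": [{"claw":-1,"travel":[0,0.1,-0.4],"turn":0},{"claw":-1,"travel":[0,0,0],"turn":0}]}}

```text
time: 17.42
ee_pos: [0.5326, -0.1035, 0.2862]
tcp_rot: [-179.7, -0.3, -68.5]
wrist_force: [0.6, -3.6, -16.6]
opening: 0.0131
```

```bash
python3 st.py .5334 -.1025 .279
```

```text
17.4167 [-1.0980e+01  3.0200e+00 -5.0900e+00  8.1500e+01 -1.0000e-01 -1.2244e+02] [ 0.5326 -0.1035  0.2862] [-179.72   -0.3   -68.54] lean 0.41 dir -25.3
travel cm [-0.07 -0.11  0.72] rows 0.17515346212797356
```

Request:
{"method": "move_arm", "body": {"commands": [{"claw":-1,"travel":[0,0,0.2],"turn":0},{"claw":-1,"travel":[0,0,0],"turn":3},{"claw":-1,"travel":[0,0,0],"turn":6},{"claw":-1,"travel":[0,0,0],"turn":6},{"claw":-1,"travel":[0,0,0],"turn":6}]}}

```text
time: 17.83
ee_pos: [0.532, -0.1035, 0.286]
tcp_rot: [-179.6, -0.2, -89.8]
wrist_force: [-11.4, -3.3, 0.6]
opening: 0.0133
```

```bash
python3 st.py .5334 -.1025 .279;python3 - <<'E'
from h import *
cv2.imwrite("pics/w10.png",viewer.camera("wrist"))
E
```

```text
17.8333 [ -10.98    2.92   -5.21   81.45   -0.14 -101.14] [ 0.532  -0.1035  0.286 ] [-179.61   -0.22  -89.85] lean 0.45 dir -29.2
travel cm [-0.1  -0.13  0.7 ] rows 0.17349589848224445
```

View pics/w10.png

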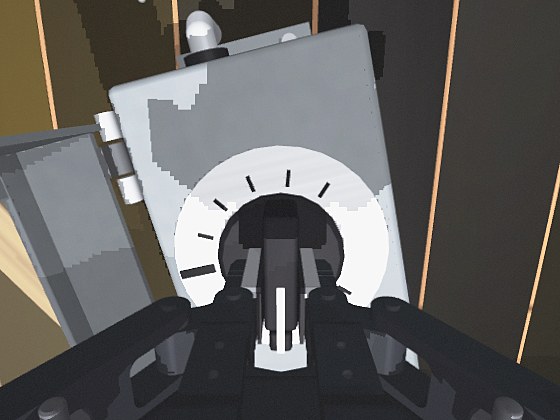

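Request:
{"method": "move_arm", "body": {"commands": [{"claw":-1,"travel":[0,0,0],"turn":6.2},{"claw":-1,"travel":[0,0,0],"turn":6.2},{"claw":-1,"travel":[0,0,0],"turn":6.2},{"claw":-1,"travel":[0,0,0],"turn":6.2},{"claw":-1,"travel":[0,0,0],"turn":6.2}]}}

```text
time: 18.3
ee_pos: [0.5314, -0.1034, 0.286]
tcp_rot: [-179.7, -0.0, -120.9]
wrist_force: [-15.5, -2.4, 3.3]
opening: 0.0129
```

Request:
{"method": "move_arm", "body": {"commands": [{"claw":-1,"travel":[0,0,0],"turn":6.2},{"claw":-1,"travel":[0,0,0],"turn":6.2},{"claw":-1,"travel":[0,0,0],"turn":6.2},{"claw":-1,"travel":[0,0,0],"turn":6.2},{"claw":-1,"travel":[0,0,0],"turn":6.2}]}}

```text
time: 18.72
ee_pos: [0.5309, -0.1029, 0.286]
tcp_rot: [-179.8, 0.1, -151.8]
wrist_force: [-20.0, 3.0, 6.2]
opening: 0.0129
```

Request:
{"method": "move_arm", "body": {"commands": [{"claw":-1,"travel":[0,0,0],"turn":6.2},{"claw":-1,"travel":[0,0,0],"turn":6.2},{"claw":-1,"travel":[0,0,0],"turn":0},{"claw":-1,"travel":[0,0,0],"turn":0}]}}

```text
time: 19.05
ee_pos: [0.5309, -0.1026, 0.286]
tcp_rot: [-179.9, 0.2, -164.0]
wrist_force: [-20.3, 4.1, 6.0]
opening: 0.0131
```

```bash
python3 st.py .5334 -.1025 .279;python3 - <<'E'
from h import *
p=viewer.camera_params("wrist");np.save("w11.npy",np.r_[p["xyz"],p["rotation"]])
cv2.imwrite("pics/w11.png",viewer.camera("wrist"))
E
```

```text
19.05 [-1.094e+01  2.880e+00 -5.260e+00  8.166e+01 -1.000e-02 -2.698e+01] [ 0.5309 -0.1026  0.286 ] [-179.9     0.18 -163.96] lean 0.2 dir -14.4
travel cm [-0.24 -0.06  0.7 ] rows 0.17910304794576953
```

View pics/w11.png

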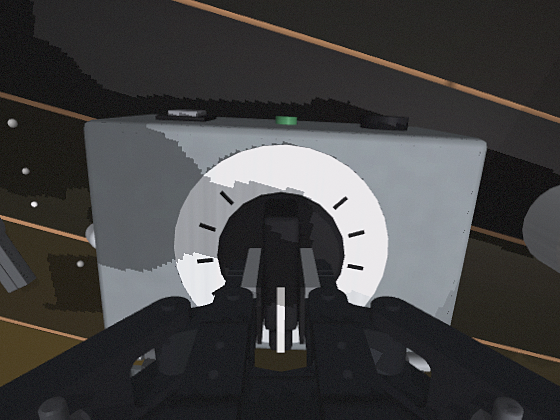

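Request:
{"method": "move_arm", "body": {"commands": [{"claw":-1,"travel":[0.2,0,0],"turn":2.3},{"claw":-1,"travel":[0,0,0],"turn":0},{"claw":-1,"travel":[0,0,0],"turn":0}]}}

```text
time: 19.35
ee_pos: [0.53, -0.1028, 0.2861]
tcp_rot: [-179.9, 0.4, -166.2]
wrist_force: [-9.6, 7.3, 0.2]
opening: 0.0134
```

```bash
python3 st.py .5334 -.1025 .279
```

```text
19.35 [-11.     2.66  -5.48  81.47   0.09 -24.81] [ 0.53   -0.1028  0.2861] [-179.92    0.4  -166.19] lean 0.4 dir 2.6
travel cm [-0.33 -0.05  0.71] rows 0.18764122175031733
```

Request:
{"method": "move_arm", "body": {"commands": [{"claw":0,"travel":[0,0,0],"turn":0},{"claw":0,"travel":[0,0,0],"turn":0},{"claw":0,"travel":[0,0,0],"turn":0},{"claw":0,"travel":[0,0,-2.5],"turn":0},{"claw":0,"travel":[0,0,-3.5],"turn":0}]}}

```text
time: 19.77
ee_pos: [0.53, -0.1036, 0.3433]
tcp_rot: [-179.8, 0.2, -166.2]
wrist_force: [1.6, 0.1, 0.4]
opening: 0.0427
```

Request:
{"method": "move_arm", "body": {"commands": [{"claw":0,"travel":[0,0,-4],"turn":0},{"claw":0,"travel":[0,0,-3],"turn":0},{"claw":0,"travel":[0,0,0],"turn":0}]}}

```text
time: 20.02
ee_pos: [0.5299, -0.1035, 0.4224]
tcp_rot: [-179.5, 1.0, -166.2]
wrist_force: [1.2, -0.2, -0.3]
opening: 0.0426
```

```bash
python3 st.py .5334 -.1025 .4;python3 - <<'E'
from h import *
p=viewer.camera_params("wrist");np.save("w12.npy",np.r_[p["xyz"],p["rotation"]])
cv2.imwrite("pics/w12.png",viewer.camera("wrist"))
E
```

```text
20.0167 [-1.104e+01  3.320e+00  1.029e+01  9.586e+01 -5.000e-02 -2.480e+01] [ 0.5299 -0.1035  0.4224] [-179.49    1.   -166.24] lean 1.12 dir -13.4
travel cm [-0.33  0.03  2.25] rows 0.5445388166100641
```

View pics/w12.png

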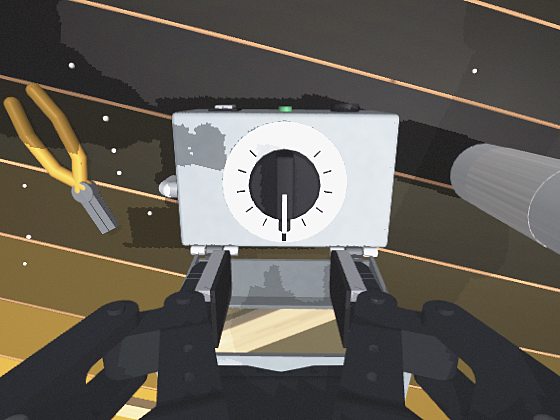

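```bash
python3 -c "
from m import *
dial('pics/w12.png','w12.npy',(222,122,347,243))
i=cv2.imread('pics/w12.png')[115:250,215:355]
cv2.imwrite('pics/w12z.png',cv2.resize(i,None,fx=4,fy=4,interpolation=cv2.INTER_CUBIC))
v=np.load('w12.npy');p=dict(viewer.camera_params('wrist'));p['xyz']=v[:3];p['rotation']=v[3:]
L=onz('wrist',[[285,194],[284,229]],.128,p);d=L[1]-L[0];print('line',np.degrees(np.arctan2(d[1],d[0])))
"
```

```text
[  222   122   125   121 10786] [ 0.53197642 -0.10163761] head 142.159298133046 std [0.03457177 0.0351017 ]
 plate circ 536.6317749023438 -101.30714416503906 75.61164855957031
dark [ 249  149   71   83 3843] [ 0.53190377 -0.10233606] -163.27210237533873
dark [282 233   4   8  29] [ 0.5806984  -0.09074445] -162.84015290260808
line 12.448400658631392
```

View pics/w12z.png

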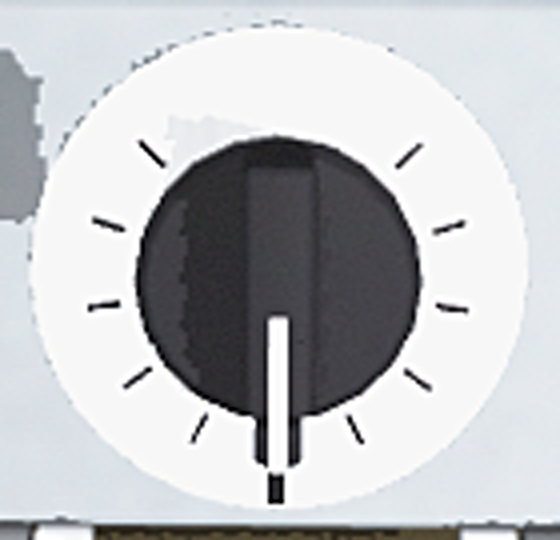

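Request:
{"method": "move_arm", "body": {"commands": [{"claw":-1,"travel":[0,0,-3.5],"turn":0},{"claw":-1,"travel":[-3.5,0,0],"turn":0},{"claw":-1,"travel":[-3.5,0,0],"turn":0},{"claw":-1,"travel":[-3.5,0,0],"turn":0},{"claw":-1,"travel":[-3.5,0,0],"turn":0}]}}

```text
time: 20.48
ee_pos: [0.6668, -0.0697, 0.4505]
tcp_rot: [-179.7, 0.5, -166.3]
wrist_force: [0.2, -0.4, 1.1]
opening: -0.0003
```

```bash
python3 st.py .692 -.064 .44
```

```text
20.4833 [-5.950e+00  2.456e+01  3.899e+01  1.039e+02 -9.000e-02 -1.969e+01] [ 0.6668 -0.0697  0.4505] [-179.73    0.48 -166.26] lean 0.55 dir -15.5
travel cm [-2.58 -0.04  1.08] rows 0.6693691273440118
```

Request:
{"method": "move_arm", "body": {"commands": [{"claw":-1,"travel":[-1.5,0,0],"turn":0},{"claw":-1,"travel":[-1.4,0,0.4],"turn":0},{"claw":-1,"travel":[0,0,0],"turn":0}]}}

```text
time: 20.73
ee_pos: [0.6962, -0.0624, 0.4435]
tcp_rot: [-179.8, 0.3, -166.2]
wrist_force: [-0.8, 0.4, -1.2]
opening: -0.0
```

```bash
python3 st.py .692 -.064 .4;python3 - <<'E'
from h import *
cv2.imwrite("pics/w13.png",viewer.camera("wrist"));i=viewer.camera("scene")[100:290,110:310]
cv2.imwrite("pics/s13.png",cv2.resize(i,None,fx=3,fy=3))
E
```

```text
20.7333 [-5.1100e+00  2.9600e+01  4.5180e+01  1.0525e+02 -9.0000e-02 -1.8930e+01] [ 0.6962 -0.0624  0.4435] [-179.81    0.28 -166.18] lean 0.34 dir -20.0
travel cm [ 0.47 -0.04  4.35] rows 1.0488843532519312
```

View pics/w13.png

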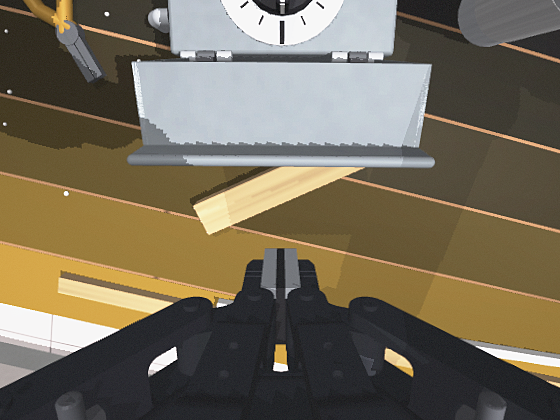

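View pics/s13.png

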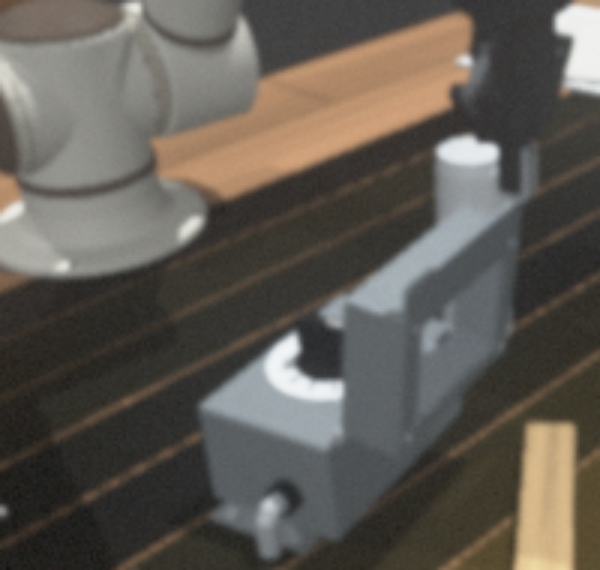

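```bash
python3 -c "
from h import *
o=status.get_obs();M=R.from_euler('xyz',o['tcp_rot'],degrees=True).as_matrix()
for z in (.222,.232,.24):
  c=onz('wrist',[[280,166]],z);print(c,((c-o['ee_pos'])@M))"
```

```text
[[ 0.660574   -0.07218191  0.222     ]] [[3.60425396e-02 6.99537698e-05 2.23417218e-01]]
[[ 0.65885554 -0.072564    0.232     ]] [[3.77427874e-02 6.87229889e-05 2.13406810e-01]]
[[ 0.65748076 -0.07286967  0.24      ]] [[3.91029857e-02 6.77383642e-05 2.05398484e-01]]
```

Request:
{"method": "move_arm", "body": {"commands": [{"claw":-1,"travel":[0,0,3],"turn":0},{"claw":-1,"travel":[0,0,3],"turn":0},{"claw":-1,"travel":[1.6,0,0],"turn":0},{"claw":-1,"travel":[1.0,0,0],"turn":0}]}}

```text
time: 21.17
ee_pos: [0.6672, -0.0699, 0.3847]
tcp_rot: [-179.8, 0.3, -166.3]
wrist_force: [2.0, 1.7, 3.7]
opening: -0.0003
```

Request:
{"method": "move_arm", "body": {"commands": [{"claw":-1,"travel":[1.0,0,0],"turn":0},{"claw":-1,"travel":[1.0,0,0],"turn":0},{"claw":-1,"travel":[1.2,0,0],"turn":0},{"claw":-1,"travel":[1.2,0,0],"turn":0}]}}

```text
time: 21.5
ee_pos: [0.6248, -0.0803, 0.3879]
tcp_rot: [-179.7, 0.6, -166.3]
wrist_force: [2.5, 1.2, 2.1]
opening: -0.0001
```

```bash
python3 st.py .692 -.064 .4;python3 - <<'E'
from h import *
cv2.imwrite("pics/w14.png",viewer.camera("wrist"));i=viewer.camera("scene")[100:290,110:310]
cv2.imwrite("pics/s14.png",cv2.resize(i,None,fx=3,fy=3))
E
```

```text
21.5 [-7.310e+00  1.558e+01  2.035e+01  9.408e+01 -6.000e-02 -2.105e+01] [ 0.6248 -0.0803  0.3879] [-179.7     0.62 -166.26] lean 0.69 dir -12.3
travel cm [-6.93 -0.02 -1.14] rows 1.6832850947169724
```

View pics/s14.png

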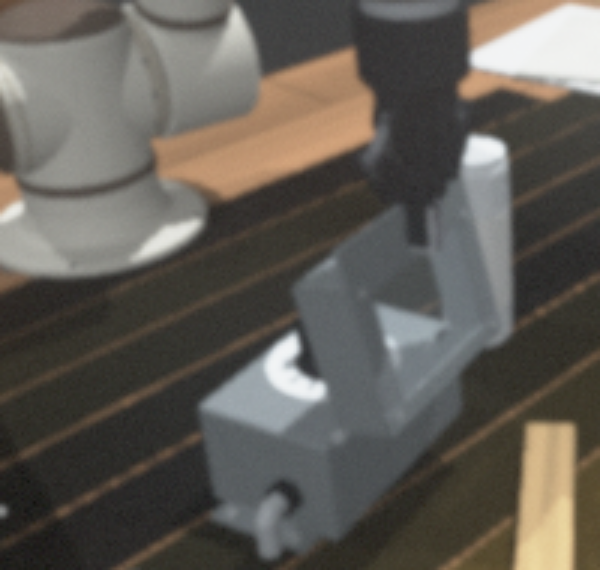

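Cover is being pushed forward (about 70°). Continue.

Request:
{"method": "move_arm", "body": {"commands": [{"claw":-1,"travel":[1.2,0,0],"turn":0},{"claw":-1,"travel":[1.3,0,0],"turn":0},{"claw":-1,"travel":[1.3,0,0],"turn":0},{"claw":-1,"travel":[1.3,0,0],"turn":0},{"claw":-1,"travel":[1.3,0,0],"turn":0}]}}

```text
time: 22.02
ee_pos: [0.5634, -0.0953, 0.3861]
tcp_rot: [-179.7, 0.5, -166.3]
wrist_force: [0.8, 0.2, 0.1]
opening: -0.0
```

Request:
{"method": "move_arm", "body": {"commands": [{"claw":-1,"travel":[1.0,0,0],"turn":0},{"claw":-1,"travel":[0,0,-3],"turn":0},{"claw":-1,"travel":[0,0,-4],"turn":0},{"claw":-1,"travel":[0,0,-3],"turn":0}]}}

```text
time: 22.35
ee_pos: [0.5524, -0.0973, 0.4881]
tcp_rot: [-179.7, 0.5, -166.3]
wrist_force: [0.8, -0.2, 0.9]
opening: 0.0003
```

```bash
python3 st.py .692 -.064 .4;python3 - <<'E'
from h import *
cv2.imwrite("pics/w15.png",viewer.camera("wrist"));i=viewer.camera("scene")[100:290,110:310]
cv2.imwrite("pics/s15.png",cv2.resize(i,None,fx=3,fy=3))
E
```

```text
22.35 [-9.9800e+00  9.1500e+00  2.4170e+01  1.0448e+02 -6.0000e-02 -2.3710e+01] [ 0.5524 -0.0973  0.4881] [-179.73    0.47 -166.27] lean 0.54 dir -16.4
travel cm [-14.28  -0.03   8.93] rows 4.037720414750917
```

View pics/s15.png

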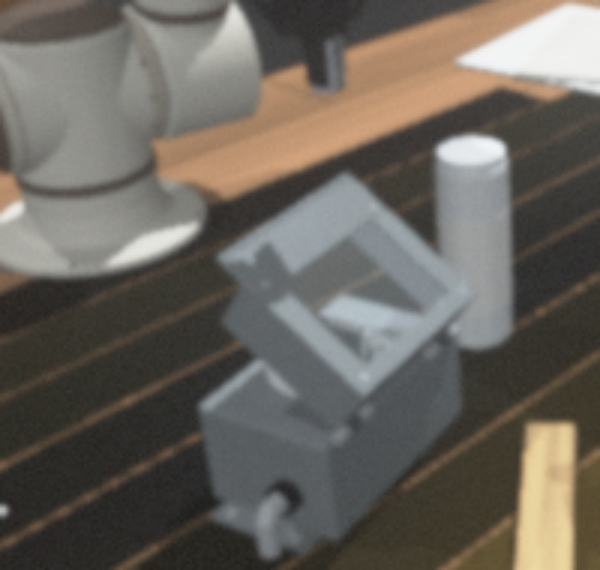

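View pics/w15.png

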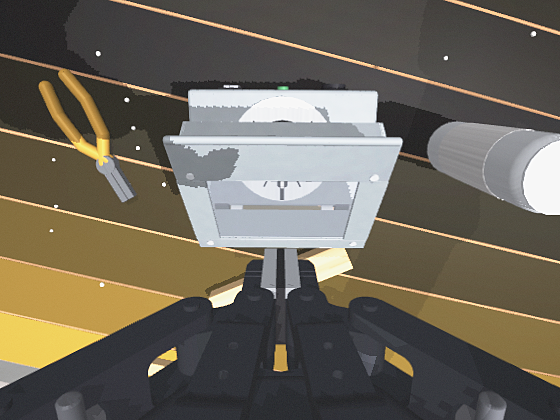

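It is sinking shut on its own at about 35°. Wait ~2 s.

Request:
{"method": "move_arm", "body": {"commands": [{"claw":-1,"travel":[0,0,0],"turn":0},{"claw":-1,"travel":[0,0,0],"turn":0},{"claw":-1,"travel":[0,0,0],"turn":0},{"claw":-1,"travel":[0,0,0],"turn":0},{"claw":-1,"travel":[0,0,0],"turn":0}]}}

```text
time: 22.87
ee_pos: [0.5535, -0.0973, 0.4849]
tcp_rot: [-179.8, 0.4, -166.2]
wrist_force: [-0.1, -0.2, -0.1]
opening: -0.0001
```

Request:
{"method": "move_arm", "body": {"commands": [{"claw":-1,"travel":[0,0,0],"turn":0},{"claw":-1,"travel":[0,0,0],"turn":0},{"claw":-1,"travel":[0,0,0],"turn":0},{"claw":-1,"travel":[0,0,0],"turn":0},{"claw":-1,"travel":[0,0,0],"turn":0}]}}

```text
time: 23.28
ee_pos: [0.5535, -0.0973, 0.4858]
tcp_rot: [-179.7, 0.4, -166.2]
wrist_force: [-0.3, 1.1, -0.2]
opening: -0.0003
```

Request:
{"method": "move_arm", "body": {"commands": [{"claw":-1,"travel":[0,0,0],"turn":0},{"claw":-1,"travel":[0,0,0],"turn":0},{"claw":-1,"travel":[0,0,0],"turn":0},{"claw":-1,"travel":[0,0,0],"turn":0},{"claw":-1,"travel":[0,0,0],"turn":0}]}}

```text
time: 23.7
ee_pos: [0.5535, -0.0973, 0.4858]
tcp_rot: [-179.7, 0.4, -166.2]
wrist_force: [0.2, 0.2, -0.5]
opening: -0.0001
```

Request:
{"method": "move_arm", "body": {"commands": [{"claw":-1,"travel":[0,0,0],"turn":0},{"claw":-1,"travel":[0,0,0],"turn":0},{"claw":-1,"travel":[0,0,0],"turn":0},{"claw":-1,"travel":[0,0,0],"turn":0},{"claw":-1,"travel":[0,0,0],"turn":0}]}}

```text
time: 24.12
ee_pos: [0.5535, -0.0973, 0.4858]
tcp_rot: [-179.7, 0.4, -166.2]
wrist_force: [0.4, -0.7, -0.1]
opening: -0.0002
```

Request:
{"method": "move_arm", "body": {"commands": [{"claw":-1,"travel":[-3,0,0],"turn":0},{"claw":-1,"travel":[-2,0,0],"turn":0},{"claw":-1,"travel":[0,0,0],"turn":0},{"claw":-1,"travel":[0,0,0],"turn":0},{"claw":-1,"travel":[0,0,0],"turn":0}]}}

```text
time: 24.53
ee_pos: [0.6018, -0.0855, 0.4862]
tcp_rot: [-179.8, 0.4, -166.2]
wrist_force: [-0.2, -0.5, 0.3]
opening: -0.0002
```

```bash
python3 - <<'E'
from h import *
p=viewer.camera_params("wrist");np.save("w16.npy",np.r_[p["xyz"],p["rotation"]])
cv2.imwrite("pics/w16.png",viewer.camera("wrist"));i=viewer.camera("scene");cv2.imwrite("pics/s16.png",i);i=i[100:290,110:310]
cv2.imwrite("pics/s16z.png",cv2.resize(i,None,fx=3,fy=3))
E
```

```text
(no output)
```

View pics/s16z.png

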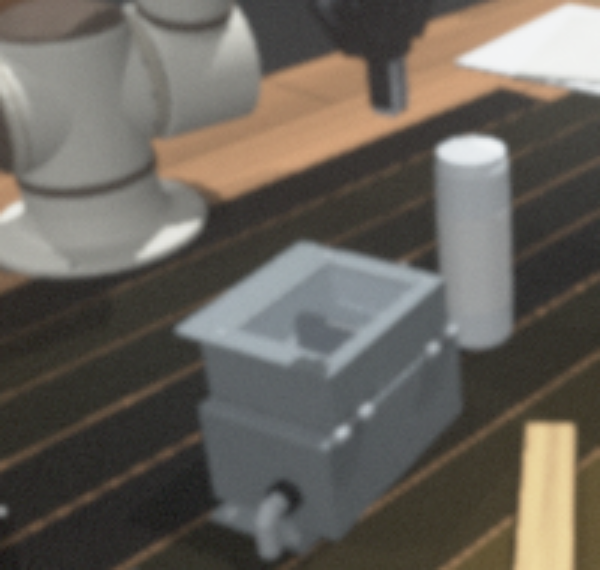

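View pics/w16.png

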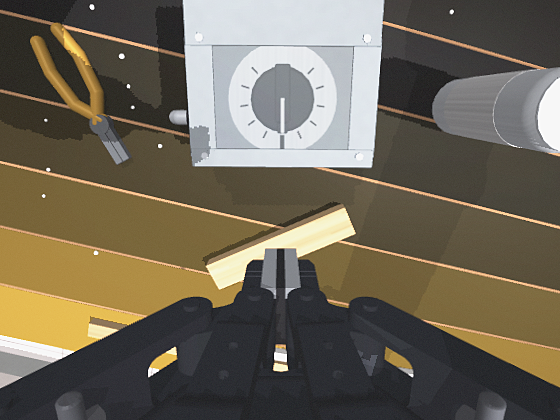

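```bash
python3 - <<'E'
from h import *
a=cv2.imread("pics/scene0.png");b=cv2.imread("pics/s16.png")
d=cv2.absdiff(a,b).max(2)
d[:150]=0
for n,(x0,y0,x1,y1) in dict(can=(245,140,290,220),pliers=(105,290,205,330),batten=(275,235,310,310),ctrl=(165,180,268,285)).items():
    A=cv2.cvtColor(a[y0:y1,x0:x1],6).astype(np.float32);B=cv2.cvtColor(b[y0:y1,x0:x1],6).astype(np.float32)
    print(n,cv2.phaseCorrelate(A,B),(d[y0:y1,x0:x1]>40).sum())
i=cv2.imread("pics/w16.png")[0:175,180:385]
cv2.imwrite("pics/w16z.png",cv2.resize(i,None,fx=3.5,fy=3.4,interpolation=cv2.INTER_CUBIC))
E
```

```text
can ((0.5057391440790369, 0.09485944934056079), 0.9963272953033447) 0
pliers ((0.018643555451497207, 0.2007181735564174), 0.8593109211921692) 516
batten ((-0.065043994694026, 0.4787016426150643), 1.021981819294117) 0
ctrl ((-0.025138162667623476, -0.008810670828118816), 0.9952989978554808) 75
```

View pics/w16z.png

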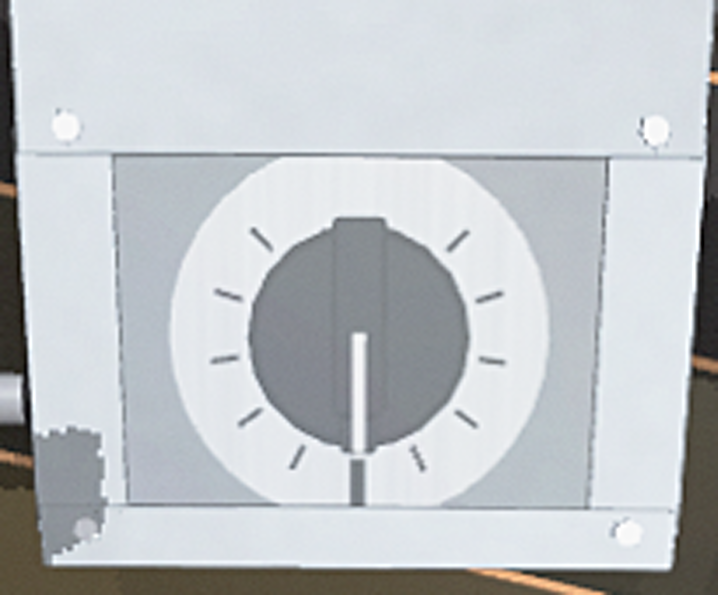

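```bash
python3 - <<'E'
from h import *
a=cv2.imread("pics/scene0.png");b=cv2.imread("pics/s16.png")
c=np.hstack([i[270:345,90:215] for i in(a,b)])
cv2.imwrite("pics/pl.png",cv2.resize(c,None,fx=3,fy=3))
E
```

```text
(no output)
```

View pics/pl.png

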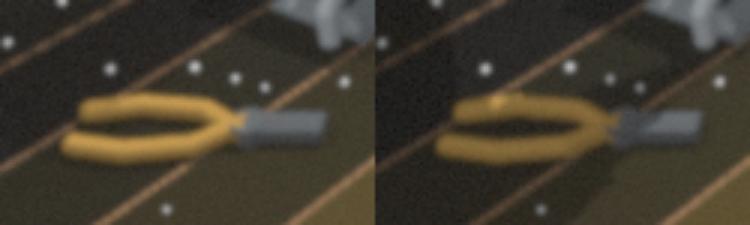

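The difference at the pliers is only the arm's shadow; they are in the same place. I'm handing the job in.

```bash
python3 - <<'E'
from workcell import bot,status
print(status.get_obs()["time"]); print(bot.job_done())
E
```

```text
24.6333
the job is handed in; nothing more can be done
None
```

The speed controller is set to half speed and its cover is closed again; I handed the job in at 24.6 s of the 69 s allowed.

**What I did:** I pushed the cover's lip up and back with the closed fingers until it stayed propped by itself. I then gripped the knob's bar and turned it about 98° clockwise onto the long 12 o'clock mark. Last, I tipped the cover forward from behind and let it sink shut.

**Last checks:**
- **Cover:** the scene picture matches the one from before the start, with a shift of about 0.03 px over the controller.
- **Dial:** seen through the window, the pointer is in line with the long mark, within roughly 1°. With the cover still open, one measure put the white line's heading about 1° off the mark.
- **Spray can, pliers and batten:** all within about 0.5 px of where they were. The one flagged difference, at the pliers, is the arm's shadow.
- **Robot:** touching nothing at the end. The highest wrist force I read was about 21 N, well under the limit.

**What went wrong:** my first turn toward the knob ran the last joint to its range end at about 180°. It dragged the arm aside in free air and left the tool leaning about 12°. I undid this in free space by pushing the other end stop, which brought the lean to under 1°, before gripping the knob. It touched nothing, but the joint sat at the ends of its range meanwhile (up to 179.9° read, limit 180°).

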